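# Weigh the blue carrier of steel slugs on the bench spring scale

## Task

Weigh the blue carrier: pick it up by its grip block, hang its eye in the dip of the spring scale's hook and, still holding it, lower it slowly (two or three centimetres a second at most) until the spring carries its whole weight. Only then let go, so that the pointer stays calm: the scale arm must never move quickly or spring up or down when you let go, and the hook must not be forced. Leave the carrier hanging at rest, and leave the yellow carrier and everything else on the bench where it is.

Things in the scene. Friction and masses are not known exactly. Their poses are not given: they have to be found in the camera images.
- blue_grip (a point): Centre of the blue grip block on top of the blue carrier: 28 mm (x) by 24 mm (y) by 40 mm tall, 172 mm above the underside; z up. Below it, in the y-z plane, an upright steel eye and bail, and a blue tray 120 (x) by 90 (y) by 35 mm of steel slugs. A hook passes through the eye along x, from either side. Mass unknown, 0.24 to 0.96 kg. It starts standing on the bench.
- blue_eye (a point): Point in the blue carrier's eye where the hook bar's centre line lies when it hangs: 39.5 mm straight below point blue_grip, 4 mm under the eye's inner peak. The eye is of 7 mm bar, 41 mm wide inside and 47 mm from inner peak to inner bottom, peaked at the top like a roof. Axes as blue_grip.
- hook_seat (a point): Bar centre at the lowest point of the hook, the dip where the eye must rest; moves with the arm, 265 mm above the bench unloaded. z up. The bar, 8 mm thick, runs along x: towards -x it rises to the open tip; towards +x it rises 20 mm within 34 mm, then runs level to the column, whose axis is at x = +150 mm.
- hook_tip (a point): Bar centre at the open upturned tip of the hook, 30 mm out along -x of hook_seat and 19 mm above it; the metal ends 4 mm further. Same axes as hook_seat. The eye goes over this tip.
- stand: Stand of the spring scale, fixed; origin on the bench straight below the hook's dip, same axes as hook_seat. Blue base plate 10 mm thick, 120 mm wide, x from -40 to +230 mm; steel column at x = +150 mm, 362 mm tall; on its -y side a white plate with marks, past which the red pointer moves.
- scale (a joint): How far the scale arm with hook and pointer is pulled down, m: 0 unloaded, stop at 0.115. The spring pulls up with 90 N per metre and the arm is lightly damped, so 0.24 kg settles at about 0.026 and 0.96 kg at about 0.105; let go suddenly, it bobs at about 2 Hz.
- yellow: A second carrier of the same shape and size, with yellow tray and yellow grip block, to be left alone. Origin at the centre of its underside; x along its 120 mm side, z up.
- hammer: Hammer lying on the bench, to be left alone.
- brush: Brush lying on the bench, to be left alone.
- pipe_stub: Dark steel pipe stub standing on end, 60 mm diameter, 90 mm tall, origin at the centre of its underside.
- firebrick: Half firebrick, 115 x 65 x 65 mm, origin at the centre of its underside.
- spray_can: Red can standing upright, 64 mm diameter, 170 mm tall, origin at the centre of its underside.
- flange: Flat steel ring lying on the bench, 90 mm across, 14 mm thick.

How it is judged (in metres and radians):
On the way, in this order (a step that is already met when the one before it is completed fails the run):
1. the blue carrier is lifted off the bench in the gripper (height (world z) of blue_grip above 0.2 m and contact force between the fingers and blue above 1 N), for 0.2 s.
2. the eye is on the hook and the spring carries load while the carrier is still held (distance between blue_eye and hook_seat below 0.015 m and value of joint scale above 0.015 m and contact force between blue and scale above 1.2 N and contact force between the fingers and blue above 1 N), for 0.2 s.
At the end, for the whole second after the job is handed in: The blue carrier hangs by its eye in the dip of the hook (within 12 mm), released, near upright (tilt under 0.2 rad), its weight on the spring (arm down more than 20 mm), the pointer at rest (arm slower than 15 mm/s) and the carrier at rest (slower than 50 mm/s) (distance between blue_eye and hook_seat below 0.012 m and value of joint scale above 0.02 m and contact force between blue and scale above 1.8 N and contact force between blue and the fingers below 0.05 N and angle between blue_grip's own z axis and vertical below 0.2 rad and linear speed of blue below 0.05 m/s and velocity of joint scale between -0.015 and 0.015 m/s); the robot touches nothing.
It fails at once if the scale arm moves faster than 60 mm/s, down or up (the load was dropped, or the spring sprang back) (velocity of joint scale above 0.06 m/s or velocity of joint scale below -0.06 m/s).
It fails at once if the carrier presses on the scale's hook with more than 16 N (contact force between blue and scale above 16 N).
It fails at once if the yellow carrier is shifted by more than 20 mm (distance of yellow from where it was at the start of the episode above 0.02 m).
It fails at once if another thing on the bench is shifted by more than 30 mm (distance of any of hammer, brush, pipe_stub, firebrick, spray_can, flange from where it was at the start of the episode above 0.03 m).
It also fails if it takes over 72 s, if anything falls off the work surface, if the arm or the gripper's body presses on something with over 40 N, if the wrist force passes 120 N, or if a joint passes its speed limit or range.

## Robot

A 7-joint arm with a two-finger parallel gripper is mounted at the origin on the work surface. World frame = base frame: x ahead of the robot, y to its left, z up, the work surface at z = 0. Lengths are in m, angles in degrees, forces in N, time in s.
With the tool pointing down it reaches from about 0.4 to 0.85 m from the base axis. Payload 10.4 kg.
Tool frame: the origin (TCP) lies midway between the tips of the shut fingers; the grasp point (between the pads) lies 19 mm behind it; z points along the fingers, x is the direction in which the jaws open and shut, and the axes are right-handed (so a half turn about z gives the same grasp; the last joint's range is limited). The gripper opens to 87 mm and grips with 3 to 60 N. Pads are 19 mm wide; open, the fingers measure 117 mm over their backs; the gripper's body (75 mm by 190 mm) begins 51 mm behind the grasp point.
Start: joints at [63.965, 19.034, -3.707, 83.658, 1.238, 77.344, -5.071], TCP at [0.262, -0.568, 0.223] pointing down, gripper open.
Joint ranges: [-148.97, 148.97], [-28.65, 121.19], [-84.17, 76.75], [9.2, 138.47], [-72.65, 252.65], [3.7, 117.97], [-149.18, 149.18]. Speed limits (degrees/s): [127.2, 127.2, 159.86, 159.86, 180, 180, 180].

## Interface

Orientations are given as a 3x3 rotation matrix whose columns are the frame's x, y, z axes.
In Python, from bench import arm gives the robot as it stands.
- The arm moves only by the tool arm_command, never from a script. Its argument "commands" is a list of rows, each an object with "claw": the opening, from 0 (shut) to 1 (fully open); "linear": the shift along the tool's x, y, z in cm, a list of three; "turn": the turn about the tool's z in rad. A call has 1 to 8 rows; each row is the pose to reach, as a shift and turn from the pose commanded when the call began, along the tool's axes at that moment; what a row does not reach only later rows make up. A row lasts 1/8 s, in which the tool goes at most 62.5 mm and 10.7 degrees, less where a joint would pass 70% of its speed; a pose out of reach is approached as far as the arm can. A call with a gripper value outside its range is refused whole. The fingers move at their own pace and stop on an object; "newtons" is the grip in N (left out, the last holds). Time passes only in rows, so rows that repeat a pose let the fingers close. It gives the time, the measured TCP pose, the force and the opening at its end, in the units of the state.
- arm.get_obs(): the state, without advancing time (a new reading comes with each control period).
- arm.snapshot(name): name is "scene" or "top" or "wrist"; returns the picture (420x560x3 uint8, red, green, blue); there is no depth.
- arm.camera_params(name): a dict with "fx", "fy", "cx", "cy" (pixels), "eye" and "rotation" of the camera in the world. Camera axes: x right, y up, looking along -z (the intrinsics and any distortion apply to the point x, -y, -z); pixel columns grow to the right and rows downward; lengths in m; the calibration is good to about 2 mm. A picture is of the moment at which its call begins: read the wrist's pose just before it. camera_params takes no time and is no camera call; for the wrist camera it gives the pose at the moment of the call.
- arm.sign_off(): hands the job in, once; it reports no verdict.
Trained networks look in the newest picture that a camera, given by its name, has taken for a name from the list of things; names that differ only in an ending like _2 or _b are one class to them, and where a whole thing is asked for, a point or a joint stands for the part that bears it (a point fixed in the world has none). Each returns a list of dicts, best first, with "conf" (0 to 1); they miss things now and then, are a little off and sometimes report something else, mostly with a low value. They report only what shows in the picture. A call takes as long as a camera call.
- arm.silhouettes(thing, camera): "pixels" (420x560 bool, what is visible of it) and "rect" ([left, top, right, bottom] in pixels, round what is visible of it).
- arm.landmark_of(thing, camera): "at" ([column, row] in pixels: a listed point, or the origin of a listed thing).
The state is a dict: "t": time; "qpos": joint angles; "dq": joint speeds; "joint_torque": joint torques, N m; "ee_pos": TCP position; "ee_rot": TCP orientation; "contact_force": force on the tool from outside, world axes, zero at the start; "ft_torque": the same for the moment, N m; "opening": opening from 0.0 (shut) to 1.0 (fully open).
Only numpy, scipy, OpenCV 4.12 (cv2) and the standard library are available. Lean on these libraries where they do the work, as an engineer would, in place of code of your own. Each camera call takes 0.05 s, during which the arm holds its last target.

## Working session

There is one attempt and no reset: what is moved stays moved. The work goes in short steps, Python scripts to look and compute and a tool call to move; the robot and the scene stay as the last step left them, time stands still between calls to the robot, and variables do not carry over. Pictures are saved under pics/ and viewed, and the job is handed in when it is done.

Besides the shell and the picture viewer there is one more tool, called after "Call:" by a JSON object that holds its "fn" and its "kwargs", one argument or row to a line. arm_command: Moves the arm, as the interface text tells. Its arguments: {"type":"object","properties":{"commands":{"type":"array","items":{"type":"object","properties":{"claw":{"type":"number"},"linear":{"type":"array","items":{"type":"number"}},"turn":{"type":"number"}}}},"newtons":{"type":"number"}},"required":["commands"]}

```bash
ls; mkdir -p pics
python3 - <<'E'
from bench import arm
import cv2,numpy as np
o=arm.get_obs();print({k:np.round(v,3).tolist() for k,v in o.items()})
for c in("scene","top"):
    p=arm.snapshot(c);cv2.imwrite(f"pics/{c}0.png",p[:,:,::-1])
    print(c,arm.camera_params(c))
    for n in("blue_grip","blue_eye","hook_seat","hook_tip","stand","yellow"):
        print(n,[(d["conf"],np.round(d["at"],1).tolist()) for d in arm.landmark_of(n,c)])
E
```

```text
pics
{'t': 0.0, 'qpos': [63.966, 19.072, -3.707, 83.708, 1.238, 77.344, -5.07], 'dq': [0.024, 0.076, 0.105, 0.036, -0.009, -0.134, 0.039], 'joint_torque': [-0.0, -62.325, 0.024, -38.989, -0.061, 0.04, 0.0], 'ee_pos': [0.261, -0.567, 0.222], 'ee_rot': [[0.419, -0.908, -0.001], [-0.908, -0.419, 0.001], [-0.001, 0.0, -1.0]], 'contact_force': [0.164, 0.402, -0.053], 'ft_torque': [-0.041, 0.027, 0.055], 'opening': 1.0}
scene {'fx': 533.0925329648916, 'fy': 533.0925329648916, 'cx': 281.374436931209, 'cy': 206.32207180103723, 'eye': array([ 1.74873856, -0.38561589,  0.97492352]), 'rotation': array([[ 0.3183506 , -0.49849983,  0.8063193 ],
       [ 0.94794641,  0.16102683, -0.27471432],
       [ 0.007106  ,  0.85180296,  0.52381411]])}
blue_grip [(0.79, [369.3, 191.6])]
blue_eye [(0.79, [371.9, 204.3])]
hook_seat [(0.9, [231.9, 190.1])]
hook_tip [(0.64, [300.8, 240.9]), (0.56, [222.7, 178.5])]
stand [(0.81, [234.5, 265.3])]
yellow [(0.92, [299.6, 241.8])]
top {'fx': 385.1745272542275, 'fy': 385.1745272542275, 'cx': 285.9395713378393, 'cy': 211.6596508285907, 'eye': array([0.38172953, 0.00458109, 1.35440303]), 'rotation': array([[ 0.00397094,  0.99234703, -0.12341639],
       [-0.99984233,  0.00180391, -0.01766551],
       [-0.01730769,  0.12346708,  0.99219772]])}
blue_grip [(0.82, [196.8, 213.1]), (0.18, [268.2, 237.7])]
blue_eye [(0.79, [191.7, 213.3])]
hook_seat [(0.6, [334.3, 210.3])]
hook_tip [(0.86, [340.7, 215.8])]
stand [(0.66, [327.1, 221.7])]
yellow [(0.77, [266.7, 233.6])]
```

View pics/scene0.png

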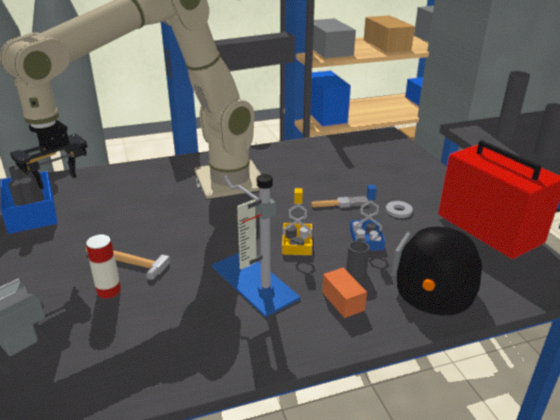

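View pics/top0.png

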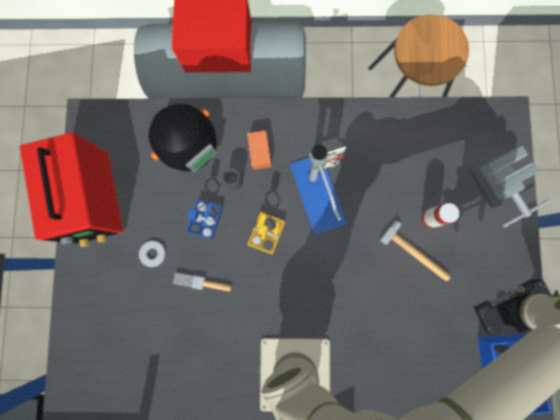

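The scene picture shows the blue carrier's grip at about (371,192), the hook at about (232,190), and yellow between them. The top view shows the blue tray at about (205,218), and the stand's column at (319,152) with its hook bar running to about (340,217).

```bash
cat > h.py <<'E'
from bench import arm
import cv2,numpy as np
def ray(c,uv,P=None):
    P=P or arm.camera_params(c)
    d=np.array([(uv[0]-P["cx"])/P["fx"],-(uv[1]-P["cy"])/P["fy"],-1.])
    return np.array(P["eye"]),P["rotation"]@(d/np.linalg.norm(d))
def atz(c,uv,z,P=None):
    e,d=ray(c,uv,P);return e+d*(z-e[2])/d[2]
def tri(*rs):
    A=np.zeros((3,3));b=np.zeros(3)
    for e,d in rs:
        M=np.eye(3)-np.outer(d,d);A+=M;b+=M@e
    x=np.linalg.solve(A,b);return x,[np.linalg.norm((np.eye(3)-np.outer(d,d))@(x-e)) for e,d in rs]
def proj(c,X,P=None):
    P=P or arm.camera_params(c);p=P["rotation"].T@(np.array(X)-P["eye"])
    return np.array([P["cx"]+P["fx"]*p[0]/-p[2],P["cy"]-P["fy"]*p[1]/-p[2]])
E
python3 - <<'E'
from h import *
np.set_printoptions(precision=4,suppress=True)
L={"blue_grip":[(369.3,191.6),(196.8,213.1),.172],"blue_eye":[(371.9,204.3),(191.7,213.3),.1325],"hook_seat":[(231.9,190.1),(334.3,210.3),.265],"hook_tip":[(222.7,178.5),(340.7,215.8),.284],"stand":[(234.5,265.3),(327.1,221.7),0],"yellow":[(299.6,241.8),(266.7,233.6),0]}
for n,(s,t,z) in L.items():
    print(n,*tri(ray("scene",s),ray("top",t)),atz("scene",s,z),atz("top",t,z))
print("column top",atz("top",(319,152),.362),atz("scene",(265,180),.362))
for t in("blue_grip","yellow","stand","firebrick","pipe_stub"):
    for c in("scene","top"):
        if t=="blue_grip" or 1:
            arm.snapshot(c)
            r=arm.silhouettes(t,c)
            if not r: print(t,c,"none");continue
            m=r[0]["pixels"];print(t,c,r[0]["conf"],r[0]["rect"],m.sum(),len(r))
            np.save(f"m_{t}_{c}.npy",m)
for c in("scene","top"):
    p=arm.snapshot(c)[:,:,::-1]
    x,y=(190,150) if c=="scene" else (170,120)
    cv2.imwrite(f"pics/{c}z.png",cv2.resize(p[y:y+150,x:x+200],None,fx=4,fy=4,interpolation=cv2.INTER_CUBIC))
E
```

```text
blue_grip [0.5245 0.3046 0.1787] [np.float64(0.003997252531262241), np.float64(0.003997252531262426)] [0.5139 0.315  0.172 ] [0.5238 0.3024 0.172 ]
blue_eye [0.5265 0.3252 0.1334] [np.float64(0.003430087291690749), np.float64(0.0034300872916906023)] [0.5255 0.3221 0.1325] [0.5279 0.3288 0.1325]
hook_seat [ 0.523  -0.1121  0.2574] [np.float64(0.0024463133853793633), np.float64(0.0024463133853792974)] [ 0.5369 -0.1127  0.265 ] [ 0.5214 -0.1136  0.265 ]
hook_tip [ 0.5033 -0.129   0.2855] [np.float64(5.738431014664502e-05), np.float64(5.7384310146511356e-05)] [ 0.5006 -0.1283  0.284 ] [ 0.5035 -0.1292  0.284 ]
stand [ 0.5159 -0.114  -0.0032] [np.float64(0.002953308709052623), np.float64(0.002953308709052703)] [ 0.5209 -0.1121  0.    ] [ 0.5148 -0.1166  0.    ]
yellow [0.474  0.1025 0.0056] [np.float64(0.007063564363146339), np.float64(0.007063564363146355)] [0.468  0.1124 0.    ] [0.4722 0.0962 0.    ]
column top [ 0.6643 -0.0645  0.362 ] [ 0.6796 -0.0632  0.362 ]
blue_grip scene 0.8 [348.6, 186.5, 382.8, 248.6] 1059 1
blue_grip top 0.79 [189.3, 200.8, 221.1, 237.8] 997 1
yellow scene 0.64 [285.3, 187.6, 311.1, 257.6] 1175 1
yellow top 0.85 [249.2, 212.3, 288.2, 255.1] 940 1
stand scene 0.81 [212.6, 172.8, 300.7, 318.4] 5036 1
stand top 0.77 [289.3, 143.6, 346.9, 235.4] 3038 1
firebrick scene 0.57 [323.6, 269.8, 369.7, 312.9] 1427 1
firebrick top 0.67 [184.4, 198.3, 223.5, 239.2] 959 2
pipe_stub scene 0.73 [346.7, 242.4, 367.4, 278.6] 668 1
pipe_stub top 0.55 [221.6, 168.9, 243.7, 192.5] 308 3
```

View pics/scenez.png

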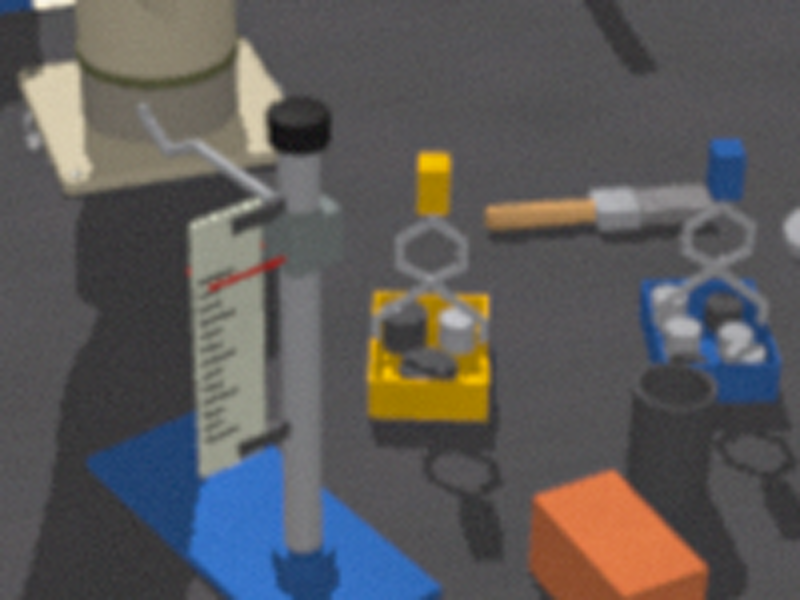

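View pics/topz.png

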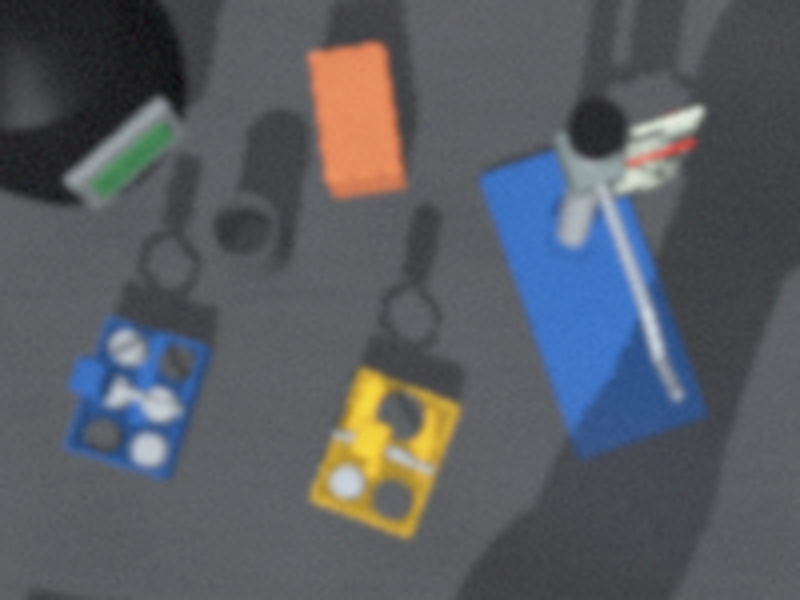

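Run:
```python
from h import *
np.set_printoptions(precision=4,suppress=True)
T=lambda x,y:(170+x/4-.4,120+y/4-.4); S=lambda x,y:(190+x/4-.4,150+y/4-.4)
def yaw(d):return np.degrees(np.arctan2(d[1],d[0]))
c=[atz("top",T(*p),.01) for p in((585,455),(705,412),(480,178))]
print("plate",c,yaw(c[2]-c[0]),yaw(c[0]-c[1]))
d=np.radians(20.5)
t=[atz("top",T(*p),.035) for p in((66,448),(105,318),(210,345),(170,478))]
print("tray",np.array(t),np.mean(t,0),yaw(t[1]-t[0]),yaw(t[2]-t[3]),yaw(t[1]-t[2])-90,yaw(t[0]-t[3])-90)
print("grip",tri(ray("scene",S(727,170)),ray("top",T(86,377))))
print("griptop",atz("top",T(84,377),.192))
print("tip",tri(ray("scene",S(143,106)),ray("top",T(679,396))),"dip",tri(ray("scene",S(171,150)),ray("top",T(657,350))))
print("coltop",tri(ray("scene",S(300,103)),ray("top",T(597,125))),"colbase",atz("scene",S(303,545),.01))
print("barend top",atz("top",T(600,190),.285))
print("stand corners scene",atz("scene",S(88,462),.01))
print(arm.camera_params("wrist"), arm.get_obs()["ee_pos"])
```

```text
plate [array([ 0.4729, -0.0761,  0.01  ]), array([ 0.5108, -0.1811,  0.01  ]), array([0.7202, 0.0161, 0.01  ])] 20.461794545931408 109.85438244503912
tray [[0.476  0.3719 0.035 ]
 [0.5893 0.3419 0.035 ]
 [0.5658 0.2496 0.035 ]
 [0.4504 0.2813 0.035 ]] [0.5204 0.3112 0.035 ] -14.826035234596759 -15.332744301433182 -14.33989949991421 -15.738343102043544
grip (array([0.521 , 0.319 , 0.1736]), [np.float64(0.000753178781596217), np.float64(0.0007531787815962772)])
griptop [0.5191 0.3163 0.192 ]
tip (array([ 0.4958, -0.1223,  0.2881]), [np.float64(0.002585759942090094), np.float64(0.002585759942090058)]) dip (array([ 0.5301, -0.1108,  0.2703]), [np.float64(0.0011613401119906427), np.float64(0.001161340111990719)])
coltop (array([ 0.6663, -0.062 ,  0.3675]), [np.float64(0.001855951165758824), np.float64(0.0018559511657586928)]) colbase [ 0.6498 -0.0563  0.01  ]
barend top [ 0.6422 -0.0713  0.285 ]
stand corners scene [ 0.5119 -0.1784  0.01  ]
{'fx': 303.6113182139404, 'fy': 303.6113182139404, 'cx': 280.87032380078864, 'cy': 208.34393502678932, 'eye': array([ 0.3229, -0.5394,  0.3853]), 'rotation': array([[ 0.418 ,  0.8804,  0.2241],
       [-0.9085,  0.405 ,  0.1032],
       [ 0.0001, -0.2468,  0.9691]])} [ 0.2616 -0.5676  0.2226]
```

Call:
{"fn": "arm_command", "kwargs": {
  "commands": [
    {"claw": 1, "linear": [0, 0, -6], "turn": -0.15},
    {"claw": 1, "linear": [-2, -2, -12], "turn": -0.32},
    {"claw": 1, "linear": [-6, -6, -17], "turn": -0.5},
    {"claw": 1, "linear": [-10, -10, -20], "turn": -0.68},
    {"claw": 1, "linear": [-15, -14, -20], "turn": -0.85},
    {"claw": 1, "linear": [-20, -18, -20], "turn": -1.02},
    {"claw": 1, "linear": [-25, -22, -20], "turn": -1.2},
    {"claw": 1, "linear": [-30, -26, -20], "turn": -1.38}
  ],
  "newtons": 30
}}

```text
t: 2.8
ee_pos: [0.3671, -0.2052, 0.4227]
ee_rot: [[0.97, 0.244, 0.001], [0.244, -0.97, -0.001], [0.0, 0.001, -1.0]]
contact_force: [-0.5, -1.1, -0.6]
opening: 0.998
```

```bash
cat > st.py <<'E'
from h import *
import sys
np.set_printoptions(precision=4,suppress=True)
o=arm.get_obs();R=np.array(o["ee_rot"]);p=np.array(o["ee_pos"])
print("t",o["t"],"p",p,"yaw",np.degrees(np.arctan2(R[1,0],R[0,0])),"z",R[:,2],"q",np.round(o["qpos"]),"F",np.array(o["contact_force"]),"op",round(o["opening"],3))
if len(sys.argv)>4:
    X=np.array([float(v) for v in sys.argv[1:4]]);y=float(sys.argv[4])
    cur=np.degrees(np.arctan2(R[1,0],R[0,0]))
    print("shift cm",100*R.T@(X-p),"turn",-np.radians((y-cur+180)%360-180))
E
python3 st.py 0.521 0.316 0.35 75
```

```text
t 2.8 p [ 0.3671 -0.2052  0.4227] yaw 14.143820392504214 z [ 0.0005 -0.0009 -1.    ] q [ 51.  -8. -24.  89.  -3.  98.  41.] F [-0.4895 -1.089  -0.5945] op 0.998
shift cm [ 27.657  -46.7875   7.2366] turn -1.062140704335832
```

Call:
{"fn": "arm_command", "kwargs": {
  "commands": [
    {"claw": 1, "linear": [3.5, -6, 0], "turn": -0.15},
    {"claw": 1, "linear": [7, -12, 0], "turn": -0.3},
    {"claw": 1, "linear": [10.5, -18, 0], "turn": -0.45},
    {"claw": 1, "linear": [14, -24, 0], "turn": -0.6},
    {"claw": 1, "linear": [17.5, -30, 0], "turn": -0.75},
    {"claw": 1, "linear": [21, -36, 1], "turn": -0.9},
    {"claw": 1, "linear": [24, -40, 2], "turn": -1.06},
    {"claw": 1, "linear": [25.5, -43, 4], "turn": -1.06}
  ]
}}

```text
t: 3.8
ee_pos: [0.5117, 0.2677, 0.3848]
ee_rot: [[0.266, 0.964, 0.002], [0.964, -0.266, 0.001], [0.002, 0.001, -1.0]]
contact_force: [1.6, -2.7, 0.1]
opening: 0.998
```

```bash
python3 st.py 0.521 0.316 0.30 75
python3 - <<'E'
from h import *
np.set_printoptions(precision=4,suppress=True)
P=arm.camera_params("wrist");p=arm.snapshot("wrist");cv2.imwrite("pics/w1.png",p[:,:,::-1])
for n,z in(("blue_grip",.172),("blue_eye",.1325)):
    for d in arm.landmark_of(n,"wrist"): print(n,d["conf"],d["at"],atz("wrist",d["at"],z,P),proj("wrist",[.521,.316,.172],P))
E
```

```text
t 3.8 p [0.5117 0.2677 0.3848] yaw 74.57306512128795 z [ 0.0017  0.0011 -1.    ] q [ 10.  19. -57.  72.  16.  97.  32.] F [ 1.6129 -2.684   0.1037] op 0.998
shift cm [ 4.8863 -0.4038  8.4878] turn -0.007451419325127857
blue_grip 0.89 [317.9, 183.6] [0.5215 0.3136 0.172 ] [319.6455 182.6934]
blue_eye 0.64 [318.2, 174.5] [0.5172 0.32   0.1325] [319.6455 182.6934]
blue_eye 0.37 [398.8, 65.2] [0.41   0.4506 0.1325] [319.6455 182.6934]
```

View pics/w1.png

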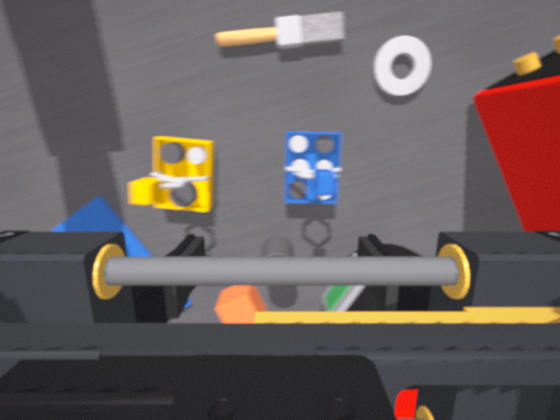

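Call:
{"fn": "arm_command", "kwargs": {
  "commands": [
    {"claw": 1, "linear": [4.7, -0.4, 2]},
    {"claw": 1, "linear": [4.7, -0.4, 6]},
    {"claw": 1, "linear": [4.7, -0.4, 10]},
    {"claw": 1, "linear": [4.7, -0.4, 14]},
    {"claw": 1, "linear": [4.7, -0.4, 17]},
    {"claw": 1, "linear": [4.7, -0.4, 17]}
  ]
}}

```text
validation failed for argument at $.co...
```

```bash
python3 - <<'E'
from h import *
np.set_printoptions(precision=4,suppress=True)
P=arm.camera_params("wrist");p=arm.snapshot("wrist");cv2.imwrite("pics/w2.png",p[:,:,::-1])
for n,z in(("blue_grip",.172),("blue_eye",.1325)):
    for d in arm.landmark_of(n,"wrist"): print(n,d["conf"],d["at"],atz("wrist",d["at"],z,P))
E
python3 st.py 0.521 0.3145 0.16 75
```

```text
blue_grip 0.57 [319.6, 186.6] [0.5212 0.316  0.172 ]
blue_eye 0.57 [317.0, 182.6] [0.5228 0.317  0.1325]
t 4.1 p [0.5109 0.2651 0.3852] yaw 74.45473416013465 z [ 0.0011 -0.0003 -1.    ] q [ 10.  19. -56.  72.  16.  97.  32.] F [ 0.137  -0.1776 -0.1842] op 0.998
shift cm [ 5.0321 -0.3731 22.5218] turn -0.009516684204302532
```

View pics/w2.png

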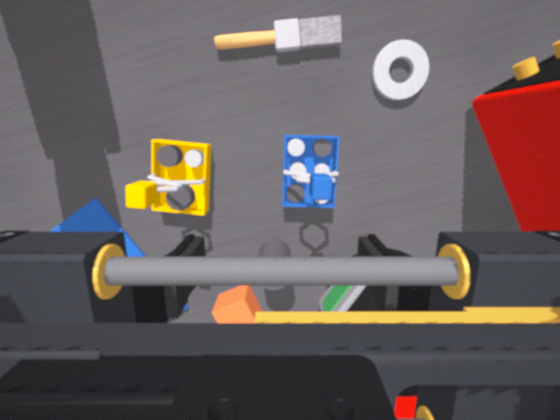

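The move call was refused, probably because it needs "turn". I'm resending it with turn; the wrist view agrees on the grip at (0.521, 0.315).

Call:
{"fn": "arm_command", "kwargs": {
  "commands": [
    {"claw": 1, "linear": [5.1, -0.4, 2], "turn": 0},
    {"claw": 1, "linear": [5.1, -0.4, 6], "turn": 0},
    {"claw": 1, "linear": [5.1, -0.4, 10], "turn": 0},
    {"claw": 1, "linear": [5.1, -0.4, 14], "turn": 0},
    {"claw": 1, "linear": [5.1, -0.4, 17], "turn": 0},
    {"claw": 1, "linear": [5.1, -0.4, 17], "turn": 0},
    {"claw": 1, "linear": [5.1, -0.4, 17], "turn": 0}
  ]
}}

```text
t: 4.97
ee_pos: [0.5213, 0.3157, 0.2167]
ee_rot: [[0.268, 0.963, 0.003], [0.963, -0.268, 0.001], [0.001, 0.002, -1.0]]
contact_force: [0.2, 0.8, 1.5]
opening: 0.998
```

```bash
python3 - <<'E'
from h import *
np.set_printoptions(precision=4,suppress=True)
P=arm.camera_params("wrist");p=arm.snapshot("wrist");cv2.imwrite("pics/w3.png",p[:,:,::-1])
for n,z in(("blue_grip",.172),("blue_eye",.1325)):
    for d in arm.landmark_of(n,"wrist"): print(n,d["conf"],d["at"],atz("wrist",d["at"],z,P))
E
python3 st.py 0.521 0.3155 0.16 75
```

```text
blue_grip 0.76 [283.0, 227.2] [0.5219 0.3175 0.172 ]
blue_grip 0.55 [105.9, 196.6] [0.4671 0.2045 0.172 ]
blue_eye 0.59 [282.1, 212.4] [0.5215 0.3171 0.1325]
blue_eye 0.51 [408.3, 38.3] [0.4189 0.4418 0.1325]
t 5.125 p [0.5209 0.3165 0.2163] yaw 74.51049843352212 z [ 0.0023  0.0009 -1.    ] q [  5.  26. -55.  85.  22.  80.  24.] F [-0.2039  0.9139 -0.3743] op 1.0
shift cm [-0.0983  0.0248  5.6266] turn -0.008543414028708977
```

View pics/w3.png

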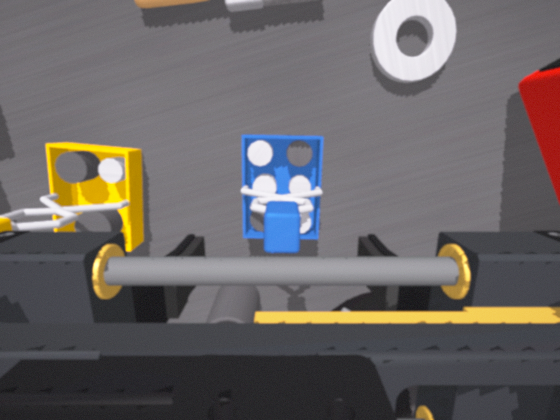

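The grip block is at (283,227), centred between the fingers. Going down and closing.

Call:
{"fn": "arm_command", "kwargs": {
  "commands": [
    {"claw": 1, "linear": [0, 0, 2.5], "turn": 0},
    {"claw": 1, "linear": [0, 0, 4.5], "turn": 0},
    {"claw": 1, "linear": [0, 0, 5.6], "turn": 0},
    {"claw": 1, "linear": [0, 0, 5.6], "turn": 0},
    {"claw": 0.5, "linear": [0, 0, 5.6], "turn": 0},
    {"claw": 0.2, "linear": [0, 0, 5.6], "turn": 0},
    {"claw": 0.1, "linear": [0, 0, 5.6], "turn": 0},
    {"claw": 0.1, "linear": [0, 0, 5.6], "turn": 0}
  ],
  "newtons": 30
}}

```text
t: 6.12
ee_pos: [0.5203, 0.3163, 0.1587]
ee_rot: [[0.267, 0.964, 0.0], [0.964, -0.267, -0.0], [0.0, 0.0, -1.0]]
contact_force: [-0.9, -0.0, -0.4]
opening: 0.63
```

Call:
{"fn": "arm_command", "kwargs": {
  "commands": [
    {"claw": 0, "linear": [0, 0, 0], "turn": 0},
    {"claw": 0, "linear": [0, 0, 0], "turn": 0},
    {"claw": 0, "linear": [0, 0, -1], "turn": 0},
    {"claw": 0, "linear": [0, 0, -3], "turn": 0},
    {"claw": 0, "linear": [0, 0, -5], "turn": 0},
    {"claw": 0, "linear": [0, 0, -5], "turn": 0},
    {"claw": 0, "linear": [0, 0, -5], "turn": 0}
  ]
}}

```text
t: 7.0
ee_pos: [0.52, 0.3159, 0.208]
ee_rot: [[0.267, 0.964, -0.001], [0.964, -0.267, -0.001], [-0.001, -0.0, -1.0]]
contact_force: [-0.2, 0.1, -10.1]
opening: 0.271
```

```bash
python3 - <<'E'
from h import *
for c in("scene","wrist"):
    p=arm.snapshot(c);cv2.imwrite(f"pics/{c}4.png",p[:,:,::-1])
E
python3 st.py 0.521 0.3155 0.16 75
```

```text
t 7.1 p [0.52   0.3158 0.2076] yaw 74.54006246321549 z [-0.001 -0.001 -1.   ] q [  5.  27. -55.  85.  22.  79.  24.] F [-0.0525 -0.6074 -8.8189] op 0.275
shift cm [0.001  0.1129 4.7636] turn -0.008027424370402205
```

View pics/scene4.png

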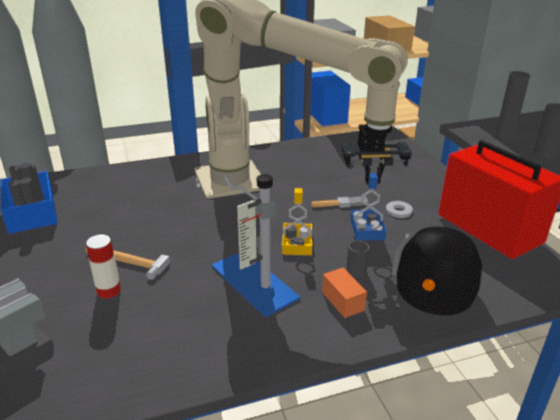

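View pics/wrist4.png

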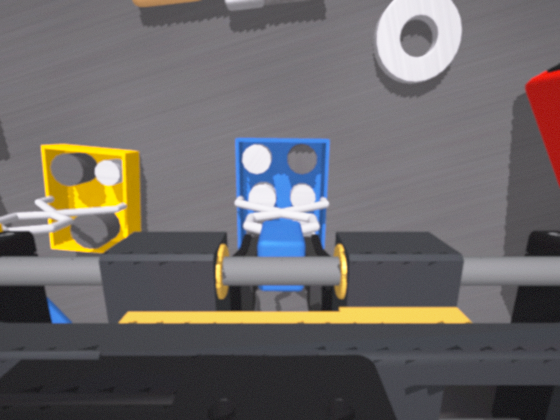

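The scene view shows the carrier lifted, with the grip at about (372,181) and a load of about 9 N. Next I lift high and carry it to the tip side of the hook.

Call:
{"fn": "arm_command", "kwargs": {
  "commands": [
    {"claw": 0, "linear": [0, 0, -2], "turn": 0},
    {"claw": 0, "linear": [0, 0, -5], "turn": 0},
    {"claw": 0, "linear": [0, 0, -9], "turn": 0},
    {"claw": 0, "linear": [0, 0, -13], "turn": 0},
    {"claw": 0, "linear": [0, 0, -17], "turn": 0},
    {"claw": 0, "linear": [0, 0, -21], "turn": 0},
    {"claw": 0, "linear": [0, 0, -24], "turn": 0},
    {"claw": 0, "linear": [0, 0, -25.5], "turn": 0}
  ],
  "newtons": 45
}}

```text
t: 8.1
ee_pos: [0.5198, 0.3167, 0.4667]
ee_rot: [[0.266, 0.964, 0.002], [0.964, -0.266, 0.002], [0.003, 0.001, -1.0]]
contact_force: [0.9, 0.3, -9.6]
opening: 0.271
```

Call:
{"fn": "arm_command", "kwargs": {
  "commands": [
    {"claw": 0, "linear": [-1.5, 0.1, 0], "turn": -0.03},
    {"claw": 0, "linear": [-4, 0.3, 0], "turn": -0.06},
    {"claw": 0, "linear": [-7, 0.5, 0], "turn": -0.1},
    {"claw": 0, "linear": [-10, 0.7, 0], "turn": -0.14},
    {"claw": 0, "linear": [-13, 0.9, 0], "turn": -0.18},
    {"claw": 0, "linear": [-16, 1.1, 0], "turn": -0.22},
    {"claw": 0, "linear": [-19, 1.3, 0], "turn": -0.26},
    {"claw": 0, "linear": [-22, 1.5, 0], "turn": -0.3}
  ]
}}

```text
t: 9.1
ee_pos: [0.4753, 0.1001, 0.4648]
ee_rot: [[-0.033, 0.999, 0.001], [0.999, 0.033, -0.0], [-0.0, 0.001, -1.0]]
contact_force: [0.1, -0.3, -8.6]
opening: 0.27
```

```bash
python3 st.py 0.426 -0.151 0.46 110.3
```

```text
t 9.1 p [0.4753 0.1001 0.4648] yaw 91.88500612511542 z [ 0.0013 -0.0003 -1.    ] q [ 36.   5. -57.  74.   4. 103.  72.] F [ 0.1121 -0.3343 -8.5988] op 0.27
shift cm [-24.9319  -5.7497   0.4818] turn -0.3214022748513245
```

Call:
{"fn": "arm_command", "kwargs": {
  "commands": [
    {"claw": 0, "linear": [-3, -0.8, 0], "turn": -0.04},
    {"claw": 0, "linear": [-6.5, -1.6, 0], "turn": -0.08},
    {"claw": 0, "linear": [-10, -2.4, 0], "turn": -0.12},
    {"claw": 0, "linear": [-13.5, -3.2, 0], "turn": -0.17},
    {"claw": 0, "linear": [-17, -4, 0], "turn": -0.22},
    {"claw": 0, "linear": [-20.5, -4.8, 0], "turn": -0.27},
    {"claw": 0, "linear": [-23, -5.3, 0], "turn": -0.3},
    {"claw": 0, "linear": [-24.7, -5.7, 0], "turn": -0.32}
  ]
}}

```text
t: 10.1
ee_pos: [0.4261, -0.1487, 0.4647]
ee_rot: [[-0.344, 0.939, 0.001], [0.939, 0.344, -0.001], [-0.001, 0.0, -1.0]]
contact_force: [1.1, 0.9, -8.9]
opening: 0.273
```

```bash
python3 st.py 0.426 -0.151 0.3215 110.3
python3 - <<'E'
from h import *
for c in("scene","top"):
    p=arm.snapshot(c);cv2.imwrite(f"pics/{c}5.png",p[:,:,::-1])
E
```

```text
t 10.1 p [ 0.4261 -0.1487  0.4647] yaw 110.1378013983128 z [ 0.0006 -0.0009 -1.    ] q [ 55.  -2. -39.  79.  -1. 103. 126.] F [ 1.0979  0.8852 -8.9204] op 0.273
shift cm [-0.1997 -0.0879 14.3168] turn -0.002830899641572123
```

View pics/scene5.png

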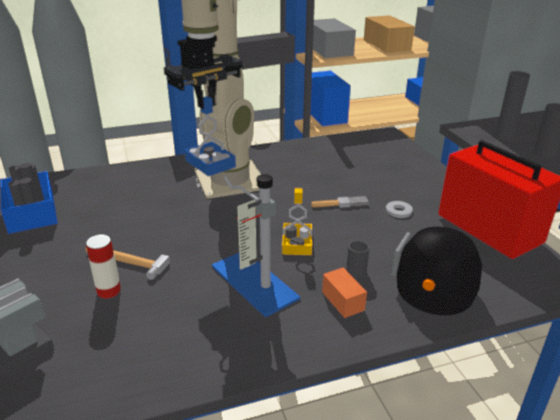

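View pics/top5.png

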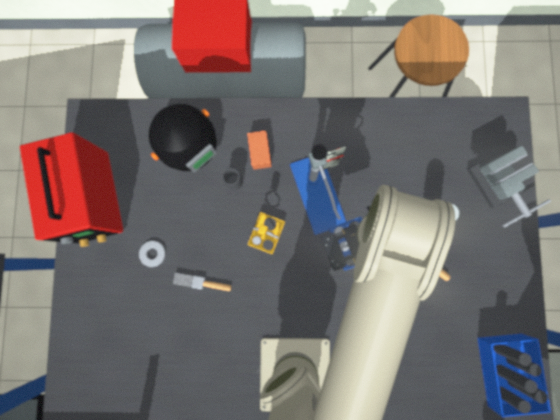

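The carrier is on the tip side of the hook, with its eye facing it. Lowering to threading height.

Call:
{"fn": "arm_command", "kwargs": {
  "commands": [
    {"claw": 0, "linear": [-0.1, 0, 2], "turn": 0},
    {"claw": 0, "linear": [-0.2, 0, 4], "turn": 0},
    {"claw": 0, "linear": [-0.2, 0, 6.5], "turn": 0},
    {"claw": 0, "linear": [-0.2, 0, 9], "turn": 0},
    {"claw": 0, "linear": [-0.2, 0, 11.5], "turn": 0},
    {"claw": 0, "linear": [-0.2, 0, 13.5], "turn": 0},
    {"claw": 0, "linear": [-0.2, 0, 14.3], "turn": 0},
    {"claw": 0, "linear": [-0.2, 0, 14.3], "turn": 0}
  ]
}}

```text
t: 11.2
ee_pos: [0.4273, -0.1496, 0.321]
ee_rot: [[-0.344, 0.939, 0.0], [0.939, 0.344, -0.0], [-0.0, -0.0, -1.0]]
contact_force: [-0.2, -1.2, -9.5]
opening: 0.272
```

```bash
cat > look.py <<'E'
from h import *
import sys
np.set_printoptions(precision=4,suppress=True)
k=sys.argv[1]
o=arm.get_obs();R=np.array(o["ee_rot"]);tcp=np.array(o["ee_pos"])
print("grip by tcp",tcp+[0,0,.013],"eye",tcp+[0,0,-.0265])
p=arm.snapshot("scene")[:,:,::-1]
x,y=150,110
cv2.imwrite(f"pics/s{k}.png",cv2.resize(p[y:y+150,x:x+200],None,fx=4,fy=4,interpolation=cv2.INTER_CUBIC))
for n,z in(("blue_grip",tcp[2]+.013),("blue_eye",tcp[2]-.0265),("hook_seat",.265),("hook_tip",.284)):
    for d in arm.landmark_of(n,"scene")[:2]: print(n,d["conf"],d["at"],atz("scene",d["at"],z))
print("proj grip,eye by tcp",proj("scene",tcp+[0,0,.013]),proj("scene",tcp+[0,0,-.0265]),"seat",proj("scene",[.529,-.113,.265]),"tip",proj("scene",[.5009,-.1234,.284]))
E
python3 look.py 6;python3 st.py 0.426 -0.151 0.3215 110.3
```

```text
grip by tcp [ 0.4273 -0.1496  0.334 ] eye [ 0.4273 -0.1496  0.2945]
blue_grip 0.86 [209.8, 154.6] [ 0.4479 -0.1492  0.334 ]
blue_grip 0.66 [125.1, 261.4] [ 0.8633 -0.4063  0.334 ]
blue_eye 0.57 [211.1, 165.7] [ 0.4374 -0.1459  0.2945]
hook_seat 0.69 [231.7, 188.6] [ 0.5289 -0.1113  0.265 ]
hook_tip 0.66 [224.2, 179.8] [ 0.5089 -0.1262  0.284 ]
proj grip,eye by tcp [208.1066 151.4778] [209.0257 164.3058] seat [231.0849 188.7209] tip [224.5179 178.2848]
t 11.45 p [ 0.4276 -0.1502  0.3213] yaw 110.06850100150528 z [ 0.0011 -0.0005 -1.    ] q [ 55.  -4. -39.  97.  -2.  86. 127.] F [ 0.3674  0.0826 -9.0588] op 0.273
shift cm [-0.017  -0.1739 -0.0217] turn -0.004040419738802168
```

View pics/s6.png

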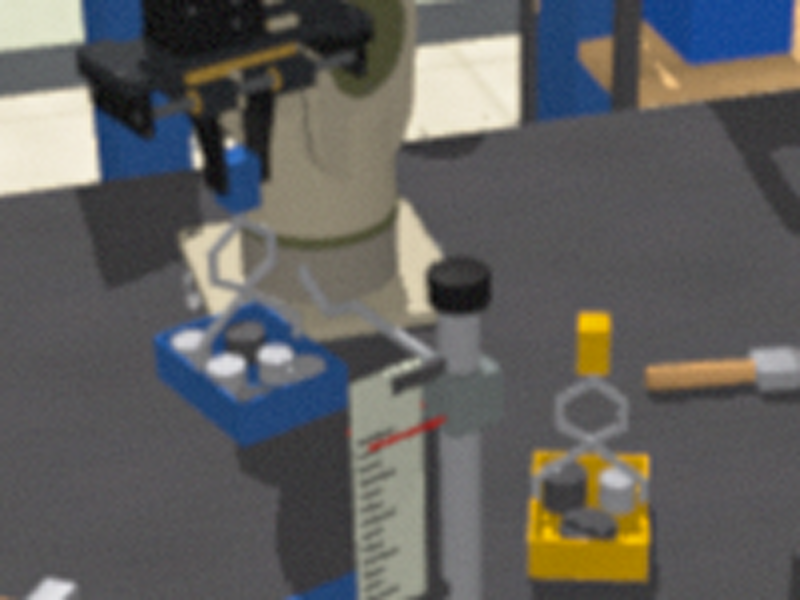

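The picture shows the block lower between the fingers than expected, with its centre at about (210,154.6) against a predicted (208,151.5). I'm checking for slip against the earlier picture.

Run:
```python
from h import *
np.set_printoptions(precision=4,suppress=True)
print("pred s4",proj("scene",[.52,.3158,.2206]))
a=cv2.imread("pics/scene4.png")
cv2.imwrite("pics/s4z.png",cv2.resize(a[130:280,280:480],None,fx=4,fy=4,interpolation=cv2.INTER_CUBIC))
def blob(a,x0,y0,x1,y1):
    h=cv2.cvtColor(a[y0:y1,x0:x1],cv2.COLOR_BGR2HSV);m=(h[...,0]>100)&(h[...,0]<125)&(h[...,1]>150)&(h[...,2]>60)
    ys,xs=np.nonzero(m);print(len(xs),xs.min()+x0,xs.max()+x0,ys.min()+y0,ys.max()+y0,xs.mean()+x0,ys.mean()+y0)
blob(a,360,165,390,195)
b=cv2.imread("pics/scene0.png");blob(b,360,180,385,202)
p=arm.snapshot("scene")[:,:,::-1];blob(p.copy(),200,140,225,165)
b=cv2.imread("pics/scene5.png");blob(b,195,90,225,120)
print("pred s5",proj("scene",[.4261,-.1487,.4777]),"pred s0",proj("scene",[.5213,.316,.172]))
```

```text
pred s4 [372.0062 178.3135]
111 368 377 174 187 372.77477477477476 180.27027027027026
110 367 375 185 199 371.1 191.63636363636363
113 204 214 147 162 209.6637168141593 154.38053097345133
123 202 212 97 112 207.260162601626 104.8211382113821
pred s5 [204.7762 101.4088] pred s0 [370.7089 192.7126]
```

View pics/s4z.png

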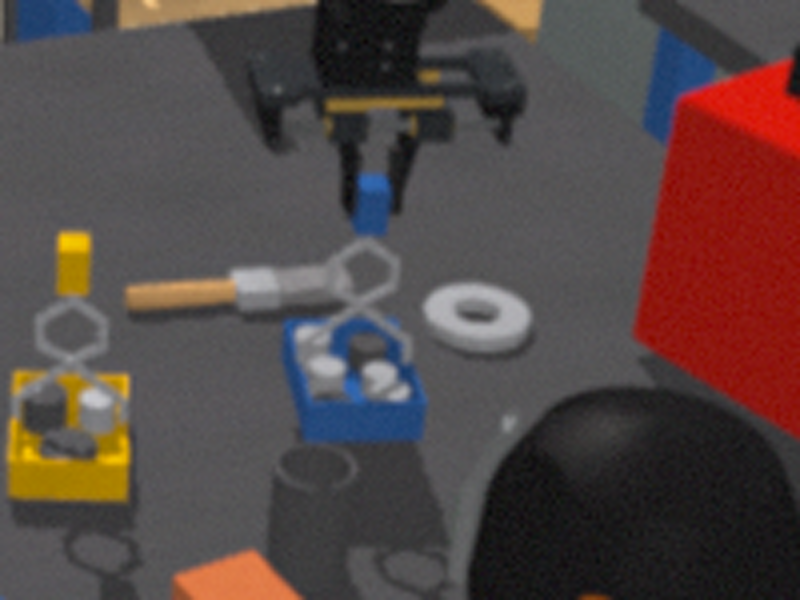

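The offset dates from the moment of the grasp: the fingers were still closing as the lift began. It isn't slip in progress, since the last two pictures agree. So grip ≈ TCP+2 mm. I'm tightening the grip, rising 1.5 cm and approaching the tip.

Call:
{"fn": "arm_command", "kwargs": {
  "commands": [
    {"claw": 0, "linear": [0, 0, -0.7], "turn": 0},
    {"claw": 0, "linear": [0, 0.5, -1.5], "turn": 0},
    {"claw": 0, "linear": [0, 1.5, -1.5], "turn": 0},
    {"claw": 0, "linear": [0, 3, -1.5], "turn": 0},
    {"claw": 0, "linear": [0, 4.5, -1.5], "turn": 0},
    {"claw": 0, "linear": [0, 5.2, -1.5], "turn": 0},
    {"claw": 0, "linear": [0, 5.2, -1.5], "turn": 0},
    {"claw": 0, "linear": [0, 5.2, -1.5], "turn": 0}
  ],
  "newtons": 60
}}

```text
t: 12.5
ee_pos: [0.4758, -0.1327, 0.3355]
ee_rot: [[-0.343, 0.939, -0.0], [0.939, 0.343, -0.0], [-0.0, -0.0, -1.0]]
contact_force: [-1.2, -0.6, -9.6]
opening: 0.269
```

```bash
sed -i 's/\.013/.002/g; s/-\.0265/-.0375/g' look.py; python3 look.py 7;python3 st.py 0.529 -0.113 0.3215 110.3
python3 - <<'E'
from h import *
p=arm.snapshot("top")[:,:,::-1]
cv2.imwrite("pics/t7.png",cv2.resize(p[140:290,260:460],None,fx=4,fy=4,interpolation=cv2.INTER_CUBIC))
E
```

```text
grip by tcp [ 0.4758 -0.1327  0.3375] eye [ 0.4758 -0.1327  0.298 ]
blue_grip 0.63 [219.2, 156.0] [ 0.471  -0.1283  0.3375]
blue_eye 0.65 [218.7, 169.1] [ 0.4702 -0.1317  0.298 ]
hook_seat 0.7 [232.3, 188.4] [ 0.5283 -0.1095  0.265 ]
hook_seat 0.23 [219.7, 171.6] [ 0.4238 -0.12    0.265 ]
hook_tip 0.98 [226.6, 179.6] [ 0.5098 -0.1198  0.284 ]
proj grip,eye by tcp [217.9927 156.9846] [218.7937 170.0544] seat [231.0849 188.7209] tip [224.5179 178.2848]
t 12.75 p [ 0.4759 -0.1326  0.3357] yaw 110.03982190518639 z [ 0.0001 -0.0005 -1.    ] q [ 52.   3. -43.  90.   2.  88. 119.] F [ 0.1658  0.4864 -8.5133] op 0.27
shift cm [0.0211 5.6616 1.4181] turn -0.004540964396063742
```

View pics/s7.png

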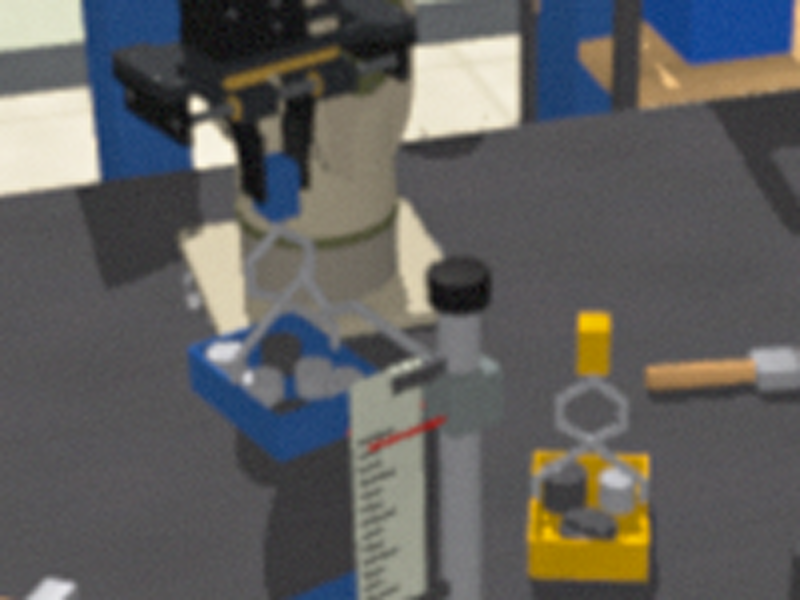

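View pics/t7.png

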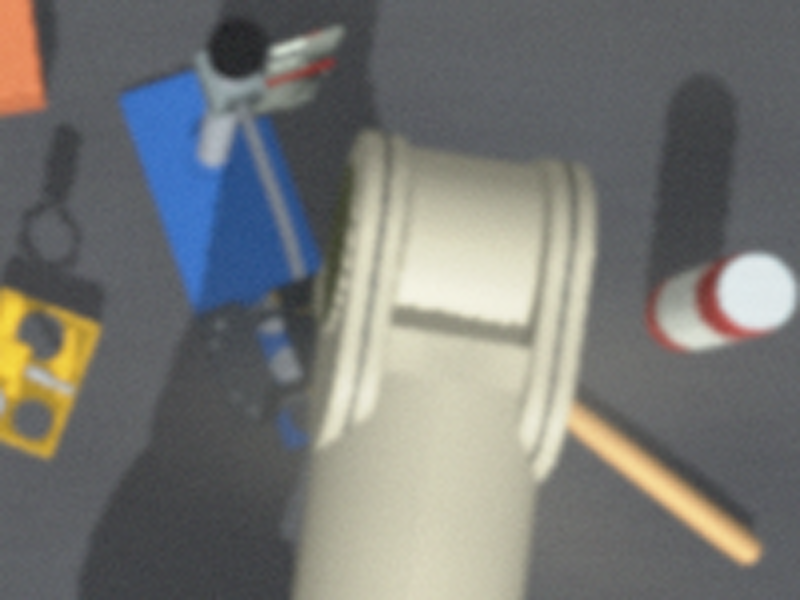

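In the scene picture the eye centre is at zoom (279,265) and the hook tip at (303,268), about 2.3 cm further in. The eye's height and lateral position suit it within a few millimetres. Moving on to the tip plane.

Call:
{"fn": "arm_command", "kwargs": {
  "commands": [
    {"claw": 0, "linear": [0.1, 0.4, 0], "turn": 0},
    {"claw": 0, "linear": [0.2, 1, 0], "turn": 0},
    {"claw": 0, "linear": [0.2, 1.6, 0], "turn": 0},
    {"claw": 0, "linear": [0.2, 2.2, 0], "turn": 0},
    {"claw": 0, "linear": [0.2, 2.6, 0], "turn": 0},
    {"claw": 0, "linear": [0.2, 2.6, 0], "turn": 0},
    {"claw": 0, "linear": [0.2, 2.6, 0], "turn": 0}
  ]
}}

```text
t: 13.68
ee_pos: [0.4997, -0.1217, 0.3355]
ee_rot: [[-0.343, 0.939, -0.0], [0.939, 0.343, -0.0], [-0.0, -0.0, -1.0]]
contact_force: [-0.1, 0.7, -9.5]
opening: 0.27
```

```bash
python3 look.py 8;python3 st.py 0.529 -0.113 0.3215 110.3
python3 - <<'E'
from h import *
p=arm.snapshot("wrist")[:,:,::-1]
cv2.imwrite("pics/w8.png",p)
p=arm.snapshot("scene")[:,:,::-1]
cv2.imwrite("pics/s8z.png",cv2.resize(p[140:205,195:275],None,fx=9,fy=9,interpolation=cv2.INTER_CUBIC))
E
```

```text
grip by tcp [ 0.4997 -0.1217  0.3375] eye [ 0.4997 -0.1217  0.298 ]
blue_grip 0.85 [225.2, 161.3] [ 0.5067 -0.1203  0.3375]
blue_eye 0.95 [226.6, 173.4] [ 0.5011 -0.117   0.298 ]
hook_seat 0.62 [232.3, 190.2] [ 0.5377 -0.1118  0.265 ]
hook_tip 0.94 [226.1, 178.8] [ 0.505 -0.12   0.284]
proj grip,eye by tcp [224.0533 160.2387] [224.7759 173.4099] seat [231.0849 188.7209] tip [224.5179 178.2848]
t 13.925 p [ 0.4997 -0.1217  0.3356] yaw 110.05286035150364 z [ 0.0001 -0.0003 -1.    ] q [ 49.   6. -44.  87.   4.  88. 116.] F [ -0.1942   0.0793 -10.357 ] op 0.27
shift cm [-0.1851  3.0504  1.4105] turn -0.0043134005784828955
```

View pics/s8z.png

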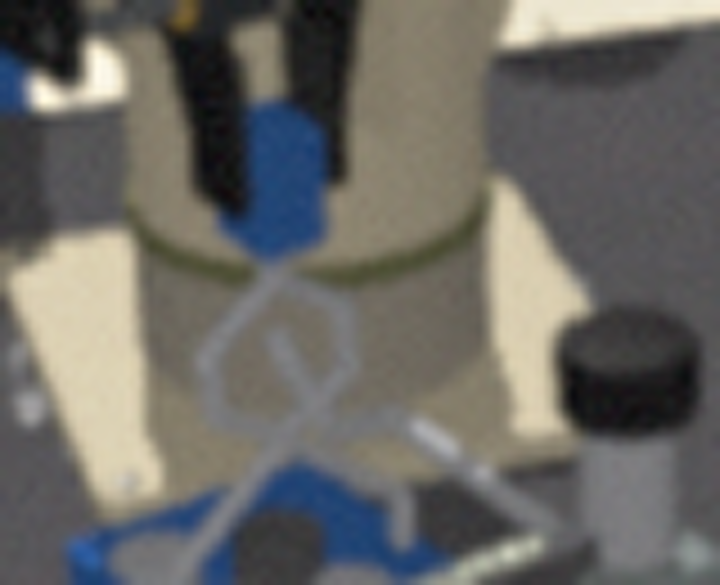

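View pics/w8.png

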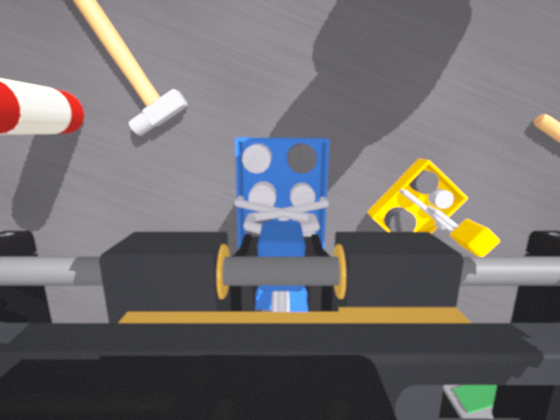

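The tip shows at zoom (277,335), inside the eye (about 200–355 by 270–440) and well centred. Moving in to the dip while lowering 1 cm.

Call:
{"fn": "arm_command", "kwargs": {
  "commands": [
    {"claw": 0, "linear": [0, 0.4, 0.1], "turn": 0},
    {"claw": 0, "linear": [0, 1, 0.3], "turn": 0},
    {"claw": 0, "linear": [0, 1.6, 0.6], "turn": 0},
    {"claw": 0, "linear": [0, 2.2, 0.8], "turn": 0},
    {"claw": 0, "linear": [0, 2.7, 1], "turn": 0},
    {"claw": 0, "linear": [0, 3, 1], "turn": 0},
    {"claw": 0, "linear": [0, 3, 1], "turn": 0}
  ]
}}

```text
t: 14.9
ee_pos: [0.5282, -0.1112, 0.3256]
ee_rot: [[-0.343, 0.939, 0.0], [0.939, 0.343, 0.0], [0.0, 0.0, -1.0]]
contact_force: [-0.5, -0.1, -9.8]
opening: 0.268
```

```bash
python3 look.py 9;python3 st.py 0.529 -0.113 0.3025 110.3
python3 - <<'E'
from h import *
p=arm.snapshot("wrist")[:,:,::-1]
cv2.imwrite("pics/w9.png",cv2.resize(p[220:330,220:340],None,fx=5,fy=5))
p=arm.snapshot("scene")[:,:,::-1]
cv2.imwrite("pics/s9z.png",cv2.resize(p[140:205,195:275],None,fx=9,fy=9,interpolation=cv2.INTER_CUBIC))
E
```

```text
grip by tcp [ 0.5282 -0.1112  0.3276] eye [ 0.5282 -0.1112  0.2881]
blue_grip 0.97 [229.6, 168.6] [ 0.5321 -0.115   0.3276]
blue_eye 0.85 [232.0, 181.4] [ 0.5312 -0.11    0.2881]
hook_seat 0.62 [234.3, 187.8] [ 0.5268 -0.1036  0.265 ]
hook_tip 0.7 [223.8, 180.3] [ 0.5113 -0.1279  0.284 ]
proj grip,eye by tcp [230.6738 167.7375] [231.3075 180.9372] seat [231.0849 188.7209] tip [224.5179 178.2848]
t 15.15 p [ 0.5279 -0.1114  0.3257] yaw 110.05180647670228 z [ 0.0001 -0.0003 -1.    ] q [ 46.  10. -45.  85.   7.  88. 112.] F [-0.5378  0.0621 -9.6117] op 0.273
shift cm [-0.1845  0.0526  2.316 ] turn -0.004331794163670382
```

View pics/s9z.png

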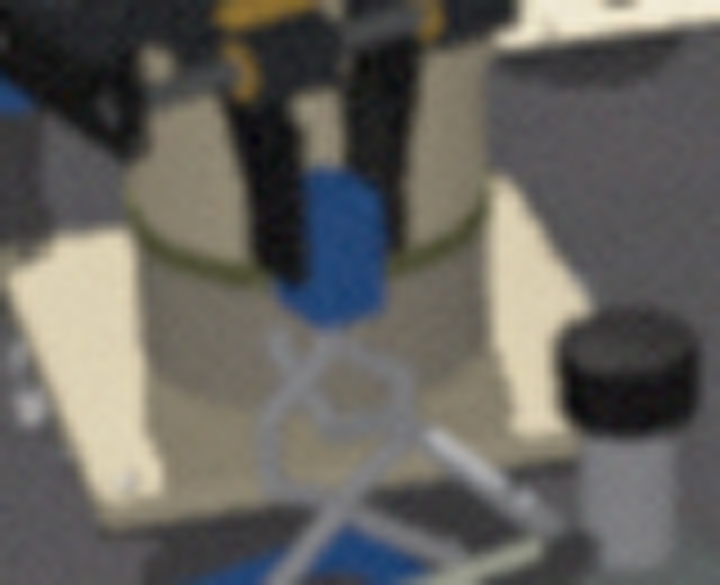

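View pics/w9.png

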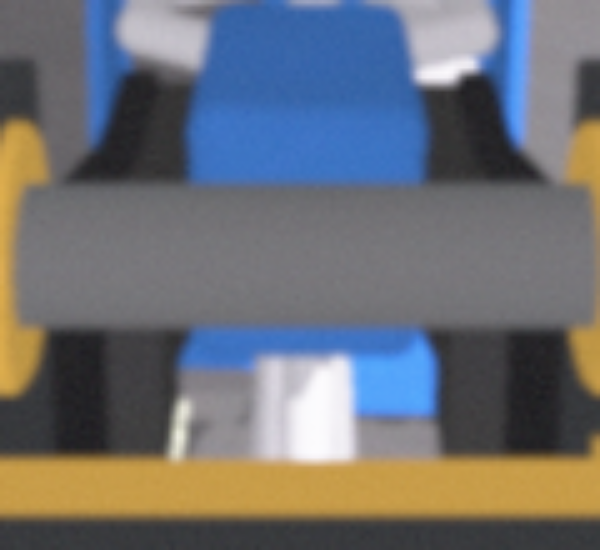

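The eye now hangs above the dip: the peak is at zoom (335,340), the dip at (335,425), and the tip sticks out to the left at (277,340). Lowering slowly at 2 cm/s.

Call:
{"fn": "arm_command", "kwargs": {
  "commands": [
    {"claw": 0, "linear": [0, 0, 0.25], "turn": 0},
    {"claw": 0, "linear": [0, 0, 0.5], "turn": 0},
    {"claw": 0, "linear": [0, 0, 0.75], "turn": 0},
    {"claw": 0, "linear": [0, 0, 1], "turn": 0},
    {"claw": 0, "linear": [0, 0, 1.25], "turn": 0},
    {"claw": 0, "linear": [0, 0, 1.5], "turn": 0},
    {"claw": 0, "linear": [0, 0, 1.75], "turn": 0},
    {"claw": 0, "linear": [0, 0, 2], "turn": 0}
  ]
}}

```text
t: 16.25
ee_pos: [0.528, -0.1113, 0.3054]
ee_rot: [[-0.343, 0.939, 0.0], [0.939, 0.343, -0.0], [-0.0, 0.0, -1.0]]
contact_force: [0.7, 0.4, -8.7]
opening: 0.266
```

Call:
{"fn": "arm_command", "kwargs": {
  "commands": [
    {"claw": 0, "linear": [0, 0, 0.2], "turn": 0},
    {"claw": 0, "linear": [0, 0, 0.4], "turn": 0},
    {"claw": 0, "linear": [0, 0, 0.6], "turn": 0},
    {"claw": 0, "linear": [0, 0, 0.8], "turn": 0},
    {"claw": 0, "linear": [0, 0, 1], "turn": 0},
    {"claw": 0, "linear": [0, 0, 1.2], "turn": 0},
    {"claw": 0, "linear": [0, 0, 1.4], "turn": 0},
    {"claw": 0, "linear": [0, 0, 1.5], "turn": 0}
  ]
}}

```text
t: 17.25
ee_pos: [0.528, -0.1113, 0.2905]
ee_rot: [[-0.343, 0.939, 0.0], [0.939, 0.343, -0.0], [-0.0, -0.0, -1.0]]
contact_force: [-0.1, 0.4, -8.1]
opening: 0.272
```

```bash
python3 st.py 0.529 -0.113 0.3025 110.3
python3 - <<'E'
from h import *
p=arm.snapshot("scene")[:,:,::-1]
cv2.imwrite("pics/s10z.png",cv2.resize(p[145:225,195:275],None,fx=7,fy=7,interpolation=cv2.INTER_CUBIC))
E
```

```text
t 17.25 p [ 0.528  -0.1113  0.2905] yaw 110.06604191413321 z [ 0.     -0.0001 -1.    ] q [ 46.  11. -45.  89.   8.  84. 111.] F [-0.069   0.3843 -8.1151] op 0.272
shift cm [-0.1946  0.0381 -1.2033] turn -0.004083338910039074
```

View pics/s10z.png

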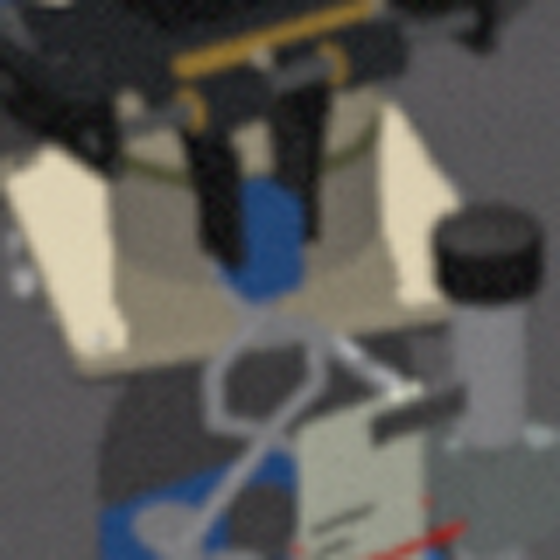

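The eye's peak now sits on the bar and the load on the wrist has begun to fall (8.1 N). Continuing slowly.

Call:
{"fn": "arm_command", "kwargs": {
  "commands": [
    {"claw": 0, "linear": [0, 0, 0.2], "turn": 0},
    {"claw": 0, "linear": [0, 0, 0.4], "turn": 0},
    {"claw": 0, "linear": [0, 0, 0.65], "turn": 0},
    {"claw": 0, "linear": [0, 0, 0.9], "turn": 0},
    {"claw": 0, "linear": [0, 0, 1.15], "turn": 0},
    {"claw": 0, "linear": [0, 0, 1.4], "turn": 0},
    {"claw": 0, "linear": [0, 0, 1.6], "turn": 0},
    {"claw": 0, "linear": [0, 0, 1.8], "turn": 0}
  ]
}}

```text
t: 18.3
ee_pos: [0.528, -0.1113, 0.2725]
ee_rot: [[-0.343, 0.939, 0.0], [0.939, 0.343, -0.0], [-0.0, 0.0, -1.0]]
contact_force: [-0.6, 0.5, -5.6]
opening: 0.273
```

```bash
python3 st.py 0.529 -0.113 0.3025 110.3; python3 look.py 11
python3 - <<'E'
from h import *
p=arm.snapshot("scene")[:,:,::-1]
cv2.imwrite("pics/s11z.png",cv2.resize(p[145:235,195:275],None,fx=7,fy=7,interpolation=cv2.INTER_CUBIC))
E
```

```text
t 18.3 p [ 0.528  -0.1113  0.2725] yaw 110.06537821444475 z [ 0.0001 -0.0001 -1.    ] q [ 46.  11. -45.  90.   8.  82. 111.] F [-0.6107  0.4942 -5.5722] op 0.273
shift cm [-0.1934  0.0354 -2.9998] turn -0.004094922654847152
grip by tcp [ 0.528  -0.1113  0.2745] eye [ 0.528  -0.1113  0.235 ]
blue_grip 0.86 [231.5, 190.0] [ 0.5523 -0.1173  0.2745]
blue_grip 0.26 [337.8, 204.0] [0.7038 0.1211 0.2745]
blue_eye 0.84 [232.2, 196.1] [ 0.5179 -0.1084  0.235 ]
blue_eye 0.65 [354.2, 272.2] [0.9227 0.0671 0.235 ]
hook_seat 0.9 [232.7, 200.3] [ 0.589  -0.1236  0.265 ]
hook_seat 0.65 [237.6, 267.6] [ 0.8644 -0.1821  0.265 ]
hook_tip 0.79 [225.0, 190.1] [ 0.5638 -0.1371  0.284 ]
hook_tip 0.24 [400.9, 207.5] [0.7813 0.2563 0.284 ]
proj grip,eye by tcp [231.461  185.3639] [232.0712 198.0572] seat [231.0849 188.7209] tip [224.5179 178.2848]
```

View pics/s11z.png

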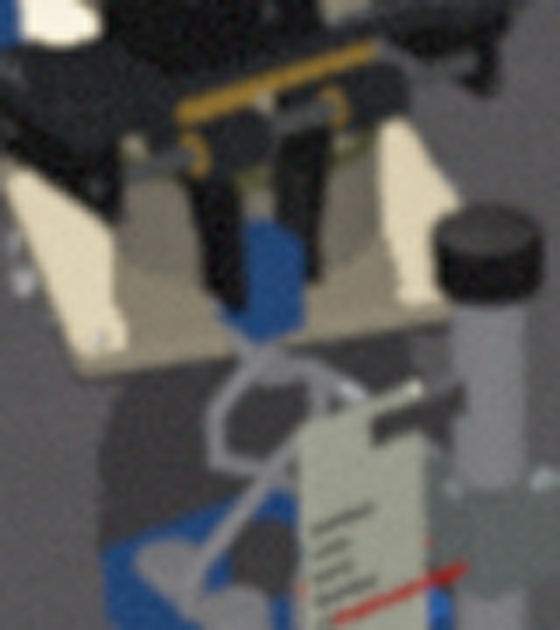

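Call:
{"fn": "arm_command", "kwargs": {
  "commands": [
    {"claw": 0, "linear": [0, 0, 0.2], "turn": 0},
    {"claw": 0, "linear": [0, 0, 0.4], "turn": 0},
    {"claw": 0, "linear": [0, 0, 0.65], "turn": 0},
    {"claw": 0, "linear": [0, 0, 0.9], "turn": 0},
    {"claw": 0, "linear": [0, 0, 1.15], "turn": 0},
    {"claw": 0, "linear": [0, 0, 1.4], "turn": 0},
    {"claw": 0, "linear": [0, 0, 1.65], "turn": 0},
    {"claw": 0, "linear": [0, 0, 1.9], "turn": 0}
  ]
}}

```text
t: 19.6
ee_pos: [0.528, -0.1113, 0.2535]
ee_rot: [[-0.343, 0.939, 0.0], [0.939, 0.343, -0.0], [-0.0, 0.0, -1.0]]
contact_force: [-0.9, 1.4, -4.5]
opening: 0.275
```

Call:
{"fn": "arm_command", "kwargs": {
  "commands": [
    {"claw": 0, "linear": [0, 0, 0.25], "turn": 0},
    {"claw": 0, "linear": [0, 0, 0.5], "turn": 0},
    {"claw": 0, "linear": [0, 0, 0.75], "turn": 0},
    {"claw": 0, "linear": [0, 0, 1], "turn": 0},
    {"claw": 0, "linear": [0, 0, 1.25], "turn": 0},
    {"claw": 0, "linear": [0, 0, 1.45], "turn": 0},
    {"claw": 0, "linear": [0, 0, 1.6], "turn": 0},
    {"claw": 0, "linear": [0, 0, 1.6], "turn": 0}
  ]
}}

```text
t: 20.6
ee_pos: [0.528, -0.1113, 0.2375]
ee_rot: [[-0.343, 0.939, 0.0], [0.939, 0.343, -0.0], [-0.0, 0.0, -1.0]]
contact_force: [-0.7, 1.0, -3.4]
opening: 0.273
```

```bash
for i in 1 2 3 4; do python3 st.py; python3 -c "
from h import *
arm.snapshot('scene')";done
python3 - <<'E'
from h import *
p=arm.snapshot("scene")[:,:,::-1]
cv2.imwrite("pics/s12z.png",cv2.resize(p[155:275,185:285],None,fx=5,fy=5,interpolation=cv2.INTER_CUBIC))
E
```

```text
t 20.6 p [ 0.528  -0.1113  0.2375] yaw 110.0598342023682 z [ 0.0001 -0.     -1.    ] q [ 46.  12. -44.  94.   9.  78. 111.] F [-0.722   0.9789 -3.3939] op 0.273
t 20.65 p [ 0.528  -0.1113  0.2376] yaw 110.06547450058545 z [ 0.0001 -0.0001 -1.    ] q [ 46.  12. -44.  94.   9.  78. 111.] F [-2.1587  1.3002 -3.3244] op 0.274
t 20.7 p [ 0.528  -0.1113  0.2376] yaw 110.06559105954403 z [ 0.0001 -0.0001 -1.    ] q [ 46.  12. -44.  94.   9.  78. 111.] F [-1.5423  0.7279 -2.9608] op 0.272
t 20.75 p [ 0.528  -0.1113  0.2377] yaw 110.06448862493703 z [ 0.0002 -0.0002 -1.    ] q [ 46.  12. -44.  94.   9.  78. 111.] F [-1.459   1.2495 -3.738 ] op 0.27
```

View pics/s12z.png

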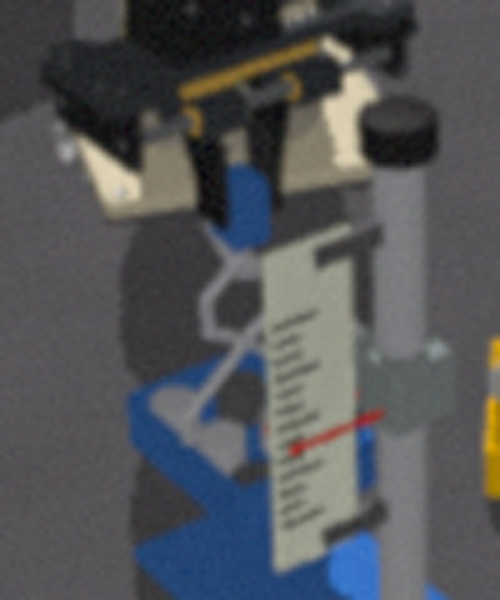

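Wrist load is about 3.3 N, so roughly 3.5 cm remains. A sideways force of about 1.5 N has grown, so I'm easing 2 mm towards it while lowering.

Call:
{"fn": "arm_command", "kwargs": {
  "commands": [
    {"claw": 0, "linear": [0.05, -0.05, 0.2], "turn": 0},
    {"claw": 0, "linear": [0.1, -0.1, 0.4], "turn": 0},
    {"claw": 0, "linear": [0.15, -0.1, 0.6], "turn": 0},
    {"claw": 0, "linear": [0.2, -0.1, 0.8], "turn": 0},
    {"claw": 0, "linear": [0.2, -0.1, 1], "turn": 0},
    {"claw": 0, "linear": [0.2, -0.1, 1.2], "turn": 0},
    {"claw": 0, "linear": [0.2, -0.1, 1.4], "turn": 0},
    {"claw": 0, "linear": [0.2, -0.1, 1.6], "turn": 0}
  ]
}}

```text
t: 21.85
ee_pos: [0.5266, -0.1104, 0.2216]
ee_rot: [[-0.343, 0.939, 0.001], [0.939, 0.343, -0.001], [-0.001, 0.0, -1.0]]
contact_force: [2.7, -4.4, -2.0]
opening: 0.269
```

```bash
cat > f.py <<'E'
from h import *
import sys
np.set_printoptions(precision=3,suppress=True)
F=[]
for i in range(int(sys.argv[1])):
    o=arm.get_obs();F.append(np.r_[o["contact_force"],o["ft_torque"]]);arm.snapshot("scene")
R=np.array(o["ee_rot"]);F=np.array(F);m=F.mean(0);print(o["t"],o["ee_pos"],"world F",m[:3],"+-",F.std(0)[:3],"tool F",R.T@m[:3],"T",R.T@m[3:])
E
python3 f.py 8
```

```text
22.2 [ 0.526 -0.11   0.222] world F [ 2.371 -4.435 -1.493] +- [0.538 0.324 0.668] tool F [-4.978  0.708  1.497] T [-0.376 -1.284  0.005]
```

A 2 mm shift swung the side force to −5 N, so the hook is laterally stiff. I'm moving back by 1.5 mm.

Call:
{"fn": "arm_command", "kwargs": {
  "commands": [
    {"claw": 0, "linear": [-0.05, 0.02, 0], "turn": 0},
    {"claw": 0, "linear": [-0.1, 0.04, 0], "turn": 0},
    {"claw": 0, "linear": [-0.15, 0.05, 0], "turn": 0},
    {"claw": 0, "linear": [-0.15, 0.05, 0], "turn": 0},
    {"claw": 0, "linear": [-0.15, 0.05, 0], "turn": 0}
  ]
}}

```text
t: 22.88
ee_pos: [0.5269, -0.1106, 0.2213]
ee_rot: [[-0.343, 0.939, -0.001], [0.939, 0.343, 0.0], [0.001, -0.001, -1.0]]
contact_force: [-3.3, -1.4, -2.1]
opening: 0.269
```

```bash
python3 f.py 8
```

```text
23.225 [ 0.527 -0.111  0.221] world F [-3.782  0.109 -1.928] +- [0.577 0.733 0.601] tool F [ 1.4   -3.514  1.931] T [ 0.786  0.512 -0.007]
```

Call:
{"fn": "arm_command", "kwargs": {
  "commands": [
    {"claw": 0, "linear": [0.02, -0.02, 0], "turn": 0},
    {"claw": 0, "linear": [0.03, -0.04, 0], "turn": 0},
    {"claw": 0, "linear": [0.03, -0.04, 0], "turn": 0},
    {"claw": 0, "linear": [0.03, -0.04, 0], "turn": 0}
  ]
}}

```text
t: 23.78
ee_pos: [0.527, -0.1108, 0.2216]
ee_rot: [[-0.343, 0.939, 0.0], [0.939, 0.343, 0.0], [-0.0, 0.0, -1.0]]
contact_force: [-3.8, 2.0, -1.2]
opening: 0.272
```

```bash
python3 f.py 8;python3 - <<'E'
from h import *
p=arm.snapshot("scene")[:,:,::-1]
cv2.imwrite("pics/s13z.png",cv2.resize(p[155:275,185:285],None,fx=5,fy=5,interpolation=cv2.INTER_CUBIC))
E
```

```text
24.125 [ 0.527 -0.111  0.222] world F [-3.429  1.823 -1.584] +- [0.405 0.497 0.315] tool F [ 2.889 -2.595  1.583] T [0.568 0.809 0.005]
```

View pics/s13z.png

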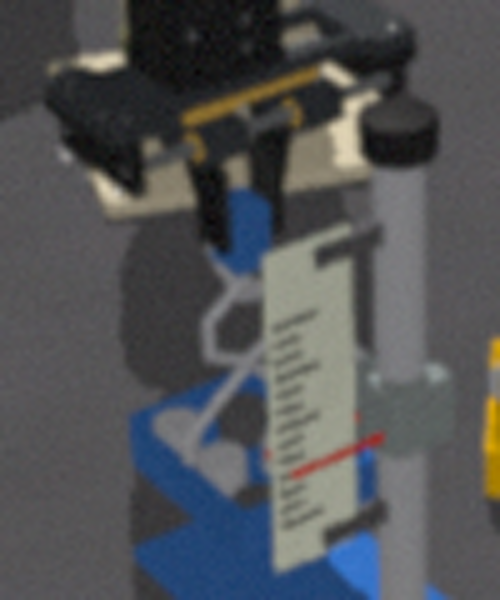

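The pointer follows down and the eye is still on the hook. Lowering a further 1.2 cm, then averaging the force.

Call:
{"fn": "arm_command", "kwargs": {
  "commands": [
    {"claw": 0, "linear": [0, 0, 0.15], "turn": 0},
    {"claw": 0, "linear": [0, 0, 0.3], "turn": 0},
    {"claw": 0, "linear": [0, 0, 0.5], "turn": 0},
    {"claw": 0, "linear": [0, 0, 0.7], "turn": 0},
    {"claw": 0, "linear": [0, 0, 0.9], "turn": 0},
    {"claw": 0, "linear": [0, 0, 1.1], "turn": 0},
    {"claw": 0, "linear": [0, 0, 1.2], "turn": 0},
    {"claw": 0, "linear": [0, 0, 1.2], "turn": 0}
  ]
}}

```text
t: 25.22
ee_pos: [0.5269, -0.1108, 0.2096]
ee_rot: [[-0.343, 0.939, 0.0], [0.939, 0.343, -0.0], [-0.0, 0.0, -1.0]]
contact_force: [-3.2, 2.5, 0.0]
opening: 0.267
```

```bash
python3 f.py 16
python3 - <<'E'
from h import *
for n in("blue_grip","blue_eye","hook_seat","hook_tip"):
    for d in arm.landmark_of(n,"scene")[:2]: print(n,d["conf"],d["at"])
o=arm.get_obs();print("pred eye",proj("scene",np.array(o["ee_pos"])+[0,0,-.0345]))
p=arm.snapshot("wrist")[:,:,::-1]
cv2.imwrite("pics/w14.png",cv2.resize(p[220:330,220:340],None,fx=5,fy=5))
E
```

```text
25.975 [ 0.527 -0.111  0.21 ] world F [-3.408  2.469 -0.565] +- [0.37  0.34  0.559] tool F [ 3.488 -2.354  0.565] T [ 0.382  1.003 -0.004]
blue_grip 0.77 [234.8, 207.5]
blue_eye 0.62 [235.0, 216.5]
blue_eye 0.18 [107.6, 292.9]
hook_seat 0.82 [235.6, 216.1]
hook_tip 0.7 [225.8, 209.0]
pred eye [233.02024201 216.40207008]
```

View pics/w14.png

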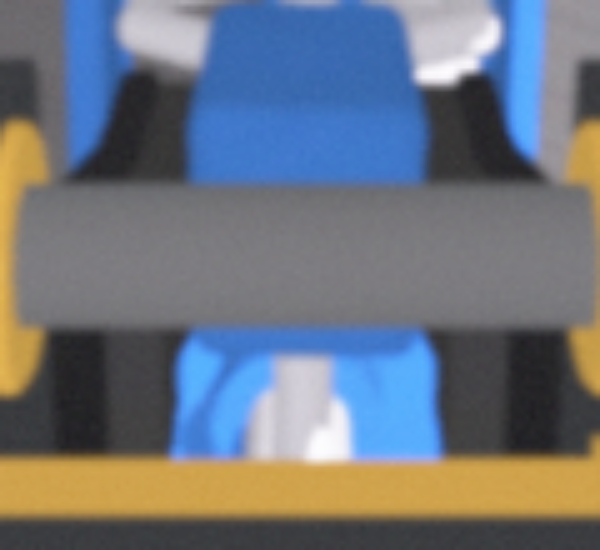

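Call:
{"fn": "arm_command", "kwargs": {
  "commands": [
    {"claw": 0, "linear": [0.04, -0.04, 0.1], "turn": 0},
    {"claw": 0, "linear": [0.08, -0.08, 0.2], "turn": 0},
    {"claw": 0, "linear": [0.08, -0.08, 0.2], "turn": 0},
    {"claw": 0, "linear": [0.08, -0.08, 0.2], "turn": 0}
  ]
}}

```text
t: 26.78
ee_pos: [0.5263, -0.1109, 0.2079]
ee_rot: [[-0.343, 0.939, 0.001], [0.939, 0.343, -0.001], [-0.001, 0.001, -1.0]]
contact_force: [1.8, -0.6, -0.9]
opening: 0.27
```

```bash
python3 f.py 16
```

```text
27.525 [ 0.526 -0.111  0.208] world F [ 2.439 -2.161 -0.571] +- [0.653 0.953 0.397] tool F [-2.866  1.55   0.573] T [-0.572 -0.735  0.01 ]
```

Call:
{"fn": "arm_command", "kwargs": {
  "commands": [
    {"claw": 0, "linear": [-0.02, 0.02, 0.1], "turn": 0},
    {"claw": 0, "linear": [-0.03, 0.03, 0.2], "turn": 0},
    {"claw": 0, "linear": [-0.03, 0.03, 0.2], "turn": 0},
    {"claw": 0, "linear": [-0.03, 0.03, 0.2], "turn": 0}
  ]
}}

```text
t: 28.08
ee_pos: [0.5261, -0.1107, 0.2055]
ee_rot: [[-0.343, 0.939, -0.0], [0.939, 0.343, -0.0], [-0.0, -0.0, -1.0]]
contact_force: [0.5, -3.9, -0.2]
opening: 0.271
```

```bash
python3 f.py 30
```

```text
29.525 [ 0.526 -0.111  0.206] world F [ 0.647 -4.862 -0.079] +- [0.5   0.603 0.446] tool F [-4.789 -1.06   0.08 ] T [ 0.132 -1.189  0.003]
```

Call:
{"fn": "arm_command", "kwargs": {
  "commands": [
    {"claw": 0, "linear": [-0.03, -0.01, 0], "turn": 0},
    {"claw": 0, "linear": [-0.06, -0.02, 0], "turn": 0},
    {"claw": 0, "linear": [-0.06, -0.02, 0], "turn": 0},
    {"claw": 0, "linear": [-0.06, -0.02, 0], "turn": 0}
  ]
}}

```text
t: 30.08
ee_pos: [0.5262, -0.1108, 0.2055]
ee_rot: [[-0.343, 0.939, -0.0], [0.939, 0.343, 0.0], [0.0, -0.0, -1.0]]
contact_force: [-0.5, -1.7, 0.3]
opening: 0.267
```

```bash
python3 f.py 20
```

```text
31.025 [ 0.526 -0.111  0.206] world F [-0.742 -0.587 -0.473] +- [0.455 0.897 0.406] tool F [-0.297 -0.898  0.473] T [ 0.058 -0.023 -0.007]
```

Side forces are now near zero and the residual vertical load is about 0.2–0.4 N. One more millimetre, ease the grip force, then open.

Call:
{"fn": "arm_command", "kwargs": {
  "commands": [
    {"claw": 0, "linear": [0, 0, 0.1], "turn": 0},
    {"claw": 0, "linear": [0, 0, 0.1], "turn": 0},
    {"claw": 0, "linear": [0, 0, 0.1], "turn": 0},
    {"claw": 0, "linear": [0, 0, 0.1], "turn": 0}
  ],
  "newtons": 10
}}

```text
t: 31.58
ee_pos: [0.5263, -0.1111, 0.2046]
ee_rot: [[-0.343, 0.939, 0.0], [0.939, 0.343, 0.0], [0.0, 0.0, -1.0]]
contact_force: [-2.0, 0.9, -0.7]
opening: 0.275
```

Call:
{"fn": "arm_command", "kwargs": {
  "commands": [
    {"claw": 0, "linear": [0, 0, 0], "turn": 0},
    {"claw": 0, "linear": [0, 0, 0], "turn": 0},
    {"claw": 0, "linear": [0, 0, 0], "turn": 0},
    {"claw": 0, "linear": [0, 0, 0], "turn": 0}
  ],
  "newtons": 3
}}

```text
t: 32.08
ee_pos: [0.5263, -0.1111, 0.2046]
ee_rot: [[-0.343, 0.939, 0.0], [0.939, 0.343, 0.0], [-0.0, 0.0, -1.0]]
contact_force: [-1.1, 2.4, 0.0]
opening: 0.273
```

```bash
python3 f.py 20
```

```text
33.025 [ 0.526 -0.111  0.205] world F [-0.997  1.554 -0.14 ] +- [0.489 0.511 0.532] tool F [ 1.801 -0.403  0.14 ] T [-0.035  0.607  0.   ]
```

The spring carries the weight: vertical force is −0.14 N, within the sensor's zero error. Opening gently.

Call:
{"fn": "arm_command", "kwargs": {
  "commands": [
    {"claw": 0.3, "linear": [0, 0, 0], "turn": 0},
    {"claw": 0.35, "linear": [0, 0, 0], "turn": 0},
    {"claw": 0.45, "linear": [0, 0, 0], "turn": 0},
    {"claw": 0.6, "linear": [0, 0, 0], "turn": 0},
    {"claw": 0.75, "linear": [0, 0, 0], "turn": 0},
    {"claw": 0.75, "linear": [0, 0, 0], "turn": 0},
    {"claw": 0.75, "linear": [0, 0, 0], "turn": 0},
    {"claw": 0.75, "linear": [0, 0, 0], "turn": 0}
  ]
}}

```text
t: 34.08
ee_pos: [0.5263, -0.1112, 0.2046]
ee_rot: [[-0.343, 0.939, 0.0], [0.939, 0.343, -0.0], [-0.0, 0.0, -1.0]]
contact_force: [0.6, -0.2, 0.2]
opening: 0.74
```

```bash
python3 f.py 10;python3 - <<'E'
from h import *
p=arm.snapshot("scene")[:,:,::-1]
cv2.imwrite("pics/s15z.png",cv2.resize(p[155:275,185:285],None,fx=5,fy=5,interpolation=cv2.INTER_CUBIC))
p=arm.snapshot("wrist")[:,:,::-1]
cv2.imwrite("pics/w15.png",p)
E
```

```text
34.525 [ 0.526 -0.111  0.205] world F [-0.231  0.     0.181] +- [0.468 0.344 0.392] tool F [ 0.08  -0.217 -0.181] T [-0.167  0.075  0.008]
```

View pics/s15z.png

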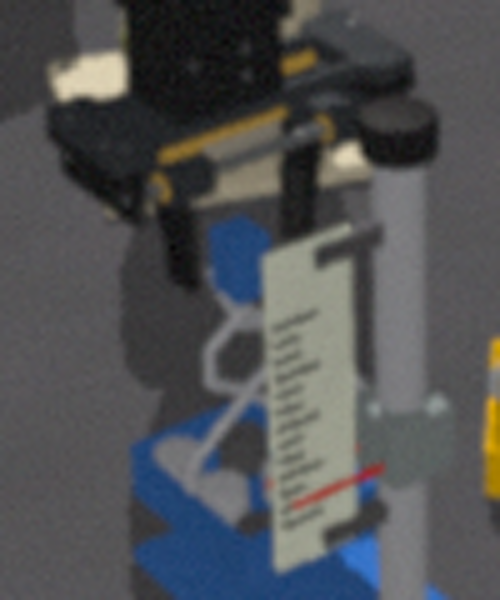

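View pics/w15.png

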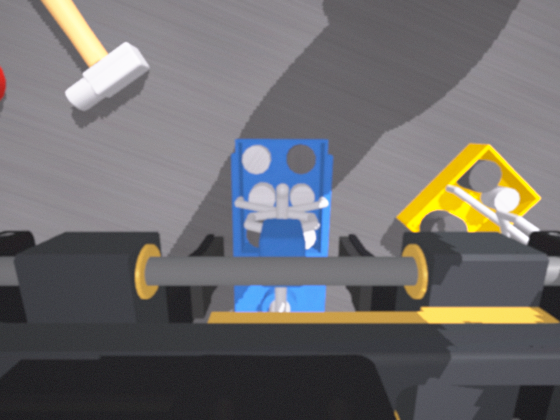

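The fingers are clear on both sides, and the carrier hangs upright on the hook. Withdrawing straight up.

Call:
{"fn": "arm_command", "kwargs": {
  "commands": [
    {"claw": 0.75, "linear": [0, 0, -0.5], "turn": 0},
    {"claw": 0.75, "linear": [0, 0, -1.5], "turn": 0},
    {"claw": 0.75, "linear": [0, 0, -3], "turn": 0},
    {"claw": 0.75, "linear": [0, 0, -5], "turn": 0},
    {"claw": 0.75, "linear": [0, 0, -8], "turn": 0},
    {"claw": 0.75, "linear": [0, 0, -11], "turn": 0},
    {"claw": 0.75, "linear": [0, 0, -14], "turn": 0},
    {"claw": 0.75, "linear": [0, 0, -16], "turn": 0}
  ]
}}

```text
t: 35.67
ee_pos: [0.5265, -0.111, 0.3672]
ee_rot: [[-0.343, 0.939, 0.002], [0.939, 0.343, -0.001], [-0.001, 0.002, -1.0]]
contact_force: [0.1, 0.0, 0.1]
opening: 0.75
```

Call:
{"fn": "arm_command", "kwargs": {
  "commands": [
    {"claw": 0.75, "linear": [0, -1, -1], "turn": 0},
    {"claw": 0.75, "linear": [0, -3, -2], "turn": 0},
    {"claw": 0.75, "linear": [0, -5, -3], "turn": 0},
    {"claw": 0.75, "linear": [0, -6, -3], "turn": 0},
    {"claw": 0.75, "linear": [0, -6, -3], "turn": 0},
    {"claw": 0.75, "linear": [0, -6, -3], "turn": 0},
    {"claw": 0.75, "linear": [0, -6, -3], "turn": 0},
    {"claw": 0.75, "linear": [0, -6, -3], "turn": 0}
  ]
}}

```text
t: 36.67
ee_pos: [0.4701, -0.1315, 0.3943]
ee_rot: [[-0.344, 0.939, -0.0], [0.939, 0.344, 0.001], [0.001, -0.0, -1.0]]
contact_force: [0.4, 0.2, -0.3]
opening: 0.752
```

```bash
python3 - <<'E'
from h import *
ps=[]
for i in range(24):
    ps.append(arm.snapshot("scene")[:,:,::-1].astype(int))
    if i%8==7:
        for n in("blue_eye","hook_seat"):
            for d in arm.landmark_of(n,"scene")[:1]: print(n,d["conf"],d["at"])
print("motion diff per frame vs first (carrier/pointer area)",[round(float(np.abs(q-ps[0])[180:280,190:275].mean()),2) for q in ps[::4]],"static",round(float(np.abs(ps[-1]-ps[0])[300:400,100:200].mean()),2))
p=ps[-1].astype(np.uint8);cv2.imwrite("pics/s16.png",p)
cv2.imwrite("pics/s16z.png",cv2.resize(p[155:275,185:285],None,fx=5,fy=5,interpolation=cv2.INTER_CUBIC))
E
python3 f.py 1
```

```text
blue_eye 0.79 [236.2, 218.1]
hook_seat 0.77 [231.6, 223.5]
blue_eye 0.84 [235.1, 218.3]
hook_seat 0.8 [235.5, 223.4]
blue_eye 0.55 [235.6, 217.5]
hook_seat 0.73 [232.9, 222.7]
motion diff per frame vs first (carrier/pointer area) [0.0, 2.18, 2.08, 2.06, 2.16, 2.07] static 2.06
38.175 [ 0.47  -0.132  0.395] world F [ 1.227  0.816 -0.977] +- [0. 0. 0.] tool F [0.345 1.433 0.977] T [-0.108  0.068 -0.053]
```

View pics/s16z.png

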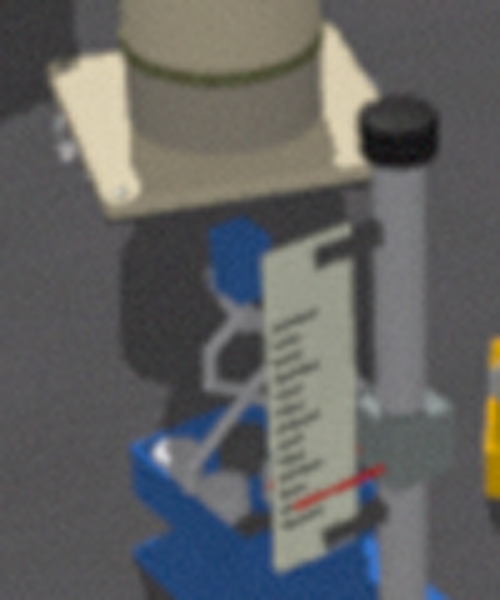

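View pics/s16.png

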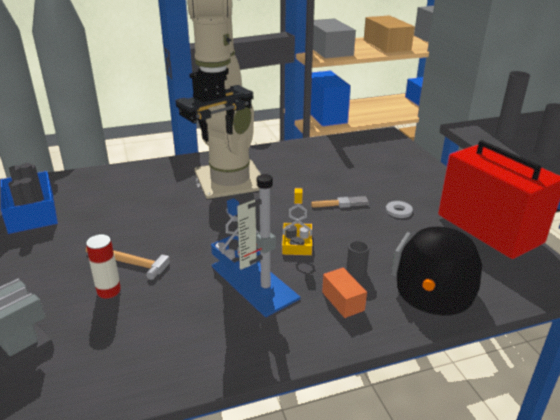

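Differences between pictures over 1.4 s equal the image noise, so the carrier and pointer are at rest. The gripper is clear and nothing else has moved.

```bash
python3 -c "
from bench import arm
print(arm.sign_off())"
```

```text
the job is handed in; nothing more can be done
None
```

The blue carrier is hanging by its eye on the scale hook, released and at rest, and the job was handed in at about 38 s of the 72 s. No verdict came back.

**What I did:** I picked the carrier up by its grip block and passed the eye over the hook tip. Then I lowered it at 2 cm/s or less until the vertical force on the wrist was about 0.1 N, within the sensor's zero error. Only then did I ease the grip force, open the fingers and withdraw straight up. The weight felt in the gripper was about 9.3 N, so roughly 0.94 kg, which would pull the arm down about 0.1 m.

**Last checks:** Pictures taken over more than a second after I withdrew differed only by image noise, so carrier and pointer were still. The carrier looked upright, the gripper was clear, and the yellow carrier and the other things looked unmoved.

**What disagreed or fell short:**
- **Grip height:** I began lifting before the fingers had fully closed, so I held the block about 1 cm higher than planned and corrected for it.
- **Side force:** Up to 5 N of side force came up while I centred the eye on the stiff hook. I brought it down to about 2 N before opening.
- **Final fit:** The scale plate partly hid the hook at the end, and the network's eye and dip points differed by about 5 pixels (roughly 15 mm). While the carrier was still held they had agreed within 1 pixel, so I take this as detection error, but I could not confirm the 12 mm fit directly.
- **Pointer speed:** I could not read the arm's speed at the moment of release.

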